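Load the cell jig, close its hold-down bar and lock it

ROBOT

A 6-joint arm with a two-finger parallel gripper is mounted at the origin on the work surface. World frame = base frame: x ahead of the robot, y to its left, z up, the work surface at z = 0. Lengths are in m, angles in rad, forces in N, time in s.
With the tool pointing down it reaches from about 0.375 to 0.975 m from the base axis. Payload 3.8 kg.
Tool frame: the origin (TCP) lies midway between the tips of the shut fingers; the grasp point (between the pads) lies 19 mm behind it; z points along the fingers, y is the line along which they close (so a half turn about z gives the same grasp; the last joint's range is limited). The gripper opens to 85 mm and grips with 20 to 120 N. Pads are 22 mm wide; open, the fingers measure 114 mm over their backs; the gripper's body (76 mm by 85 mm) begins 54 mm behind the grasp point. The pads swing forward as they close: fully open they stand 13 mm farther back than shut.
Start: joints at [1.168, 0.264, 1.604, -0, 1.274, -0.037], TCP at [0.241, 0.63, 0.211] pointing down, gripper open.
Joint ranges: [-2.63, 2.63], [-0.94, 2.18], [0.31, 2.57], [-1.31, 4.45], [0, 2.66], [-2.55, 2.55]. Speed limits (rad/s): [2.57, 2.57, 3.14, 3.14, 3.14, 3.14].

INTERFACE

Orientations are given as a rotation vector (axis times angle).
In Python, from workcell import read_state, vision, ticket gives the robot as it stands. The module is installed in compiled form; this text tells all that it offers.
- The arm moves only by the tool jog_arm, never from a script. Its arguments are lists of equal length, an entry for each row: "turn": the turn, a rotation vector about the tool's x, y, z in rad, a list of three; "delta_pos": the shift along the tool's x, y, z in m, a list of three; "gripper": the finger opening in m, from 0 to 0.0854. In form: {"turn": [[rx, ry, rz], ...], "delta_pos": [[dx, dy, dz], ...], "gripper": [gripper, ...]}. A call has 1 to 20 rows; each row shifts and turns the commanded pose from where the row before left it, along the tool's axes as they then stand; what a row does not reach is not made up. A row lasts 1/12 s, in which the tool goes at most 41.7 mm and 7.16 degrees, less where a joint would pass 70% of its speed; a pose out of reach is approached as far as the arm can. A call with a gripper value outside its range is refused whole. The fingers move at their own pace and stop on an object; "grip_force" is the grip in N (left out, the last holds). Time passes only in rows, so rows that do not move let the fingers close. It gives the time, the measured TCP pose, the force, the opening and the grip force at its end, in the units of the state.
- read_state(): the state, without advancing time (a new reading comes with each control period).
- vision.read_camera(name): name is "scene" or "side" or "wrist"; returns the picture (400x640x3 uint8, red, green, blue); there is no depth.
- vision.calibration(name): a dict with "vfov" (degrees; the focal length in pixels is half the picture's height over the tangent of half this angle, whatever the lens; pixels are square), "cx", "cy" (the principal point, pixels), "R" (3x3) and "t" (3): a world point X has camera coordinates R X + t; the wrist camera has in their place "mount" (4x4, takes a point from camera to tool coordinates, whose origin is the TCP and whose axes are the flange's). Camera axes: x right, y down, z forward; pixel columns grow to the right and rows downward; lengths in m; the calibration is good to about 2 mm. A picture is of the moment at which its call begins: read the wrist's pose just before it. calibration takes no time and is no camera call.
- ticket.finish_job(): hands the job in; it is judged then, once.
The state is a dict: "time": time; "q": joint angles; "joint_vel": joint speeds; "joint_torque": joint torques, N m; "tool_pos": TCP position; "tcp_rot": TCP orientation; "wrist_force": force on the tool from outside, world axes, zero at the start; "torque": the same for the moment, N m; "width": opening from 0.0 (shut) to 1.0 (fully open); "grip_force": force on a finger pad.
Only numpy, scipy, OpenCV 4.12 (cv2) and the standard library are available. Lean on these libraries where they do the work, as an engineer would, in place of code of your own. Each camera call takes 0.05 s, during which the arm holds its last target. There are 200 camera calls.

TASK

Stand every loose blue battery cell upright in the jig's white tray, one to a pocket and right down on the pocket floor; then swing the hold-down bar over them until it is fully home in the blue catch. Last, lock the bar: take the lock pin from its yellow stand, feel along the dark lock plate with its tip until it drops into the blind hole, and leave it standing there fully down. Leave the tape roll, the screwdriver and the meter where they are.

Things in the scene. Friction and masses are not known exactly. Their poses are not given: they have to be found in the camera images.
- jig: Fixed jig, origin on the bench under the middle of its row of five white pockets; place and yaw vary. y runs along the row to the hinge post (22 mm round, at y = +140 mm), x across it to the lock plate, z up. Pocket walls 13 mm high above the bench, row 53 mm wide over its ribs. Blue catch post (26 x 24 mm, 67 mm high) at y = -145 mm; its jaw opens to +x.
- pocket0 (a point): Centre of the floor of pocket 0, jig frame (0, +88 mm); floor 4 mm above the bench, pocket 9 mm deep, 41 mm square.
- pocket1 (a point): Centre of the floor of pocket 1, jig frame (0, +44 mm); floor 4 mm above the bench, pocket 9 mm deep, 41 mm square.
- pocket2 (a point): Centre of the floor of pocket 2, jig frame (0, +0 mm); floor 4 mm above the bench, pocket 9 mm deep, 41 mm square.
- pocket3 (a point): Centre of the floor of pocket 3, jig frame (0, -44 mm); floor 4 mm above the bench, pocket 9 mm deep, 41 mm square.
- pocket4 (a point): Centre of the floor of pocket 4, jig frame (0, -88 mm); floor 4 mm above the bench, pocket 9 mm deep, 41 mm square.
- bar (a joint): Angle of the level hold-down bar about its upright hinge: 0 = closed over the cells, end in the catch (firm stop); grows as it swings out to the jig's +x (counter-clockwise from above), to 1.9 rad. Starts at 1.2 to 1.7 rad. Stays where left; 1 to 2 N at the knob moves it. Bar 16 mm wide, reaching 295 mm from the hinge, 47 to 57 mm above the bench (5 mm above seated cells).
- bar_knob (a point): Half-way up the upright red round knob on the bar, 16 mm in diameter, 30 mm tall (57 to 87 mm above the bench), 110 mm from the hinge axis; its position moves with the bar.
- bar_hinge (a point): A point on the upright hinge axis of the bar, 52 mm above the bench.
- plate_mid (a point): Point on the top face of the dark steel lock plate (12 mm above the bench), jig frame (52, -55) mm, axes as the jig's. The plate (34 mm in x, 120 mm in y) is screwed on at varying y: its one blind hole (13.5 mm across, 9 mm deep, unmarked) lies on the line through this point along the jig's y, within 20 mm either way. Its place is not given: feel for it with the pin tip.
- pin_head (a point): Lock pin, at the centre of its black grip (24 mm in diameter, 30 mm tall) on top of a steel shank 10 mm in diameter, 45 mm long, with a 2 mm chamfered tip. z points from tip to grip; the tip lies 60 mm below this point. 60 g. It starts upright in the yellow stand, its tip 6 mm above the bench.
- pin_tip (a point): Tip of the lock pin (bottom centre of the shank).
- stand: Fixed yellow pin stand, a block 50 x 50 x 30 mm with a hole of 14 mm in its top; origin under its centre. It takes the place of one of the cells' spots: it may be on either side of the jig.
- cell0_center (a point): Centre (half-way up) of a blue battery cell with a white top: upright cylinder 36 mm in diameter, 38 mm tall, about 85 g, standing on the bench to the side of the jig. Absent in some starts. Any cell may go in any pocket.
- cell1_center (a point): Centre (half-way up) of a blue battery cell with a white top: upright cylinder 36 mm in diameter, 38 mm tall, about 85 g, standing on the bench to the side of the jig. Absent in some starts. Any cell may go in any pocket.
- cell2_center (a point): Centre (half-way up) of a blue battery cell with a white top: upright cylinder 36 mm in diameter, 38 mm tall, about 85 g, standing on the bench to the side of the jig. Absent in some starts. Any cell may go in any pocket.
- cell3_center (a point): Centre (half-way up) of a blue battery cell with a white top: upright cylinder 36 mm in diameter, 38 mm tall, about 85 g, standing on the bench to the side of the jig. Absent in some starts. Any cell may go in any pocket.
- cell4_center (a point): Centre (half-way up) of a blue battery cell with a white top: upright cylinder 36 mm in diameter, 38 mm tall, about 85 g, standing on the bench to the side of the jig. Absent in some starts. Any cell may go in any pocket.
- tape_center (a point): Amber tape roll lying on the bench (70 mm across, 19 mm high), at its centre. Bystander.
- driver_mid (a point): Screwdriver lying on the bench. Bystander.
- meter_center (a point): Yellow hand multimeter, 75 x 140 x 34 mm, lying on the bench, at its centre. Bystander.
Not all that is in view belongs to the job. Leave any orange or red look-alike of the part that bears cell0_center alone.

How it is judged:
On the way, in this order (a step that is already met when the one before it is completed fails the run):
1. every cell present stands in a pocket and is let go (x of cell0_center in the frame of jig between -0.008 and 0.008 m and y of cell0_center in the frame of jig between -0.11 and 0.11 m and z of cell0_center in the frame of jig between 0.019 and 0.028 m and angle between each of cell0_center, cell1_center, cell2_center, cell3_center, cell4_center's own z axis and vertical below 0.3 rad and x of cell1_center in the frame of jig between -0.008 and 0.008 m and y of cell1_center in the frame of jig between -0.11 and 0.11 m and z of cell1_center in the frame of jig between 0.019 and 0.028 m and x of cell2_center in the frame of jig between -0.008 and 0.008 m and y of cell2_center in the frame of jig between -0.11 and 0.11 m and z of cell2_center in the frame of jig between 0.019 and 0.028 m and x of cell3_center in the frame of jig between -0.008 and 0.008 m and y of cell3_center in the frame of jig between -0.11 and 0.11 m and z of cell3_center in the frame of jig between 0.019 and 0.028 m and x of cell4_center in the frame of jig between -0.008 and 0.008 m and y of cell4_center in the frame of jig between -0.11 and 0.11 m and z of cell4_center in the frame of jig between 0.019 and 0.028 m and contact force between each of cell0, cell1, cell2, cell3, cell4 and the fingers below 0.05 N), for 0.3 s.
2. the bar is fully closed over the seated cells (x of cell0_center in the frame of jig between -0.008 and 0.008 m and y of cell0_center in the frame of jig between -0.11 and 0.11 m and z of cell0_center in the frame of jig between 0.019 and 0.028 m and angle between each of cell0_center, cell1_center, cell2_center, cell3_center, cell4_center's own z axis and vertical below 0.3 rad and x of cell1_center in the frame of jig between -0.008 and 0.008 m and y of cell1_center in the frame of jig between -0.11 and 0.11 m and z of cell1_center in the frame of jig between 0.019 and 0.028 m and x of cell2_center in the frame of jig between -0.008 and 0.008 m and y of cell2_center in the frame of jig between -0.11 and 0.11 m and z of cell2_center in the frame of jig between 0.019 and 0.028 m and x of cell3_center in the frame of jig between -0.008 and 0.008 m and y of cell3_center in the frame of jig between -0.11 and 0.11 m and z of cell3_center in the frame of jig between 0.019 and 0.028 m and x of cell4_center in the frame of jig between -0.008 and 0.008 m and y of cell4_center in the frame of jig between -0.11 and 0.11 m and z of cell4_center in the frame of jig between 0.019 and 0.028 m and value of joint bar below 0.05 rad), for 0.2 s.
3. the pin is down in the blind hole of the lock plate (value of joint bar below 0.05 rad and z of pin_tip in the frame of plate_mid below -0.006 m and x of pin_tip in the frame of plate_mid between -0.008 and 0.008 m and y of pin_tip in the frame of plate_mid between -0.03 and 0.03 m and angle between pin_tip's own z axis and vertical below 0.2 rad), for 0.2 s.
At the end, for the whole second after the job is handed in: Every cell present stands upright (within 0.3 rad) in a pocket of the row (within 8 mm of the row's centre line, centre 19 to 28 mm above the bench); the bar is closed to within 0.05 rad; the pin stands in the blind hole, upright within 0.2 rad, its tip at least 6 mm below the top of the lock plate (all of step 3 and x of cell0_center in the frame of jig between -0.008 and 0.008 m and y of cell0_center in the frame of jig between -0.11 and 0.11 m and z of cell0_center in the frame of jig between 0.019 and 0.028 m and angle between each of cell0_center, cell1_center, cell2_center, cell3_center, cell4_center's own z axis and vertical below 0.3 rad and x of cell1_center in the frame of jig between -0.008 and 0.008 m and y of cell1_center in the frame of jig between -0.11 and 0.11 m and z of cell1_center in the frame of jig between 0.019 and 0.028 m and x of cell2_center in the frame of jig between -0.008 and 0.008 m and y of cell2_center in the frame of jig between -0.11 and 0.11 m and z of cell2_center in the frame of jig between 0.019 and 0.028 m and x of cell3_center in the frame of jig between -0.008 and 0.008 m and y of cell3_center in the frame of jig between -0.11 and 0.11 m and z of cell3_center in the frame of jig between 0.019 and 0.028 m and x of cell4_center in the frame of jig between -0.008 and 0.008 m and y of cell4_center in the frame of jig between -0.11 and 0.11 m and z of cell4_center in the frame of jig between 0.019 and 0.028 m); the robot touches nothing.
It fails at once if the tape roll is moved by more than 30 mm (distance of tape_center from where it was at the start of the episode above 0.03 m).
It fails at once if the screwdriver is moved by more than 30 mm (distance of driver_mid from where it was at the start of the episode above 0.03 m).
It fails at once if the meter is moved by more than 30 mm (distance of meter_center from where it was at the start of the episode above 0.03 m).
Of cell0, cell1, cell2, cell3, cell4 only 4 to 5 are there at a start; the rules pass over those that are not, and their reading is None.
At some moment in a run one of cell0, cell1, cell2, cell3, cell4 may be knocked a few centimetres aside while the robot is not near it.
It also fails if it takes over 208 s, if anything falls off the work surface, if the arm or the gripper's body presses on something with over 40 N, if the wrist force passes 120 N, or if a joint passes its speed limit or range.

## Working session

There is one attempt and no reset: what is moved stays moved. The work goes in short steps, Python scripts to look and compute and a tool call to move; the robot and the scene stay as the last step left them, time stands still between calls to the robot, and variables do not carry over. Pictures are saved under pics/ and viewed, at most 14 in all, crops included, and the job is handed in when it is done.

Besides the shell and the picture viewer there is one more tool, called after "Request:" by a JSON object that holds its "name" and its "arguments". jog_arm: Moves the arm, as the interface text tells. Its arguments: {"type":"object","properties":{"turn":{"type":"array","items":{"type":"array","items":{"type":"number"}}},"delta_pos":{"type":"array","items":{"type":"array","items":{"type":"number"}}},"gripper":{"type":"array","items":{"type":"number"}},"grip_force":{"type":"number"}},"required":["turn","delta_pos","gripper"]}

```bash
mkdir -p pics; ls
cat > h.py <<'E'
import numpy as np, cv2
from workcell import read_state, vision, ticket
from scipy.spatial.transform import Rotation as Ro
def cam(name):
    s=read_state(); im=vision.read_camera(name); c=vision.calibration(name)
    f=200/np.tan(np.radians(c['vfov'])/2)
    if 'R' in c: R=np.array(c['R']).T; o=-R@np.array(c['t'])
    else:
        T=np.eye(4);T[:3,:3]=Ro.from_rotvec(s['tcp_rot']).as_matrix();T[:3,3]=s['tool_pos']
        M=T@np.array(c['mount']);R=M[:3,:3];o=M[:3,3]
    return im,(R,o,f,c['cx'],c['cy'])
def ray(C,u,v,z):
    R,o,f,cx,cy=C
    d=R@np.array([(u-cx)/f,(v-cy)/f,1]); return o+d*(z-o[2])/d[2]
def proj(C,X):
    R,o,f,cx,cy=C; p=R.T@(np.array(X)-o); return p[:2]/p[2]*f+[cx,cy]
def save(n,im): cv2.imwrite(f'pics/{n}.png',cv2.cvtColor(im,cv2.COLOR_RGB2BGR))
E
python3 - <<'E'
from h import *
for n in('scene','side','wrist'):
    im,C=cam(n);save(n+'0',im);print(n,C[1].round(3),C[0].round(2).tolist(),C[2:])
print(vision.calibration('wrist')); print(read_state())
E
```

```text
pics
scene [ 1.244 -0.151  0.728] [[0.18, 0.67, -0.72], [0.98, -0.12, 0.13], [-0.0, -0.73, -0.68]] (np.float64(371.6611441241303), 322.1834901036189, 198.8501386089304)
side [ 0.202 -0.779  0.8  ] [[0.9, -0.28, 0.33], [-0.43, -0.59, 0.68], [0.0, -0.76, -0.65]] (np.float64(449.58528454079175), 316.4305193621537, 201.91280732512598)
wrist [0.179 0.654 0.373] [[0.36, 0.9, 0.24], [0.93, -0.35, -0.1], [-0.0, 0.26, -0.97]] (np.float64(330.02087667055173), 321.57341804083006, 196.47303584533137)
{'vfov': 62.4335923929723, 'cx': 321.57341804083006, 'cy': 196.47303584533137, 'mount': array([[-2.06407447e-03, -9.65930216e-01, -2.58794430e-01,
         6.67755206e-02],
       [ 9.99997639e-01, -1.81792991e-03, -1.19042812e-03,
         3.55464848e-04],
       [ 6.79400356e-04, -2.58796276e-01,  9.65931688e-01,
        -1.63110780e-01],
       [ 0.00000000e+00,  0.00000000e+00,  0.00000000e+00,
         1.00000000e+00]])}
{'time': 0.15, 'q': array([ 1.16811075e+00,  2.64574238e-01,  1.60509754e+00, -3.00455698e-05,
        1.27370932e+00, -3.68764561e-02]), 'joint_vel': array([-0.00185635, -0.00222529, -0.0052854 ,  0.00192578,  0.00121642,
       -0.00085037]), 'joint_torque': array([ 6.55921904e-04, -5.15909636e+01, -3.67958665e+01, -1.97595509e-04,
        7.96216191e-03, -5.55958411e-05]), 'tool_pos': array([0.24120277, 0.62976476, 0.20993191]), 'tcp_rot': array([-5.71333462e-01, -3.08883494e+00,  2.75122916e-03]), 'wrist_force': array([-0.05825567,  0.64422803,  0.40428708]), 'torque': array([ 0.02312922, -0.01674898, -0.03838903]), 'grip_force': 0.0, 'width': 1.001364159480987}
```

View pics/scene0.png

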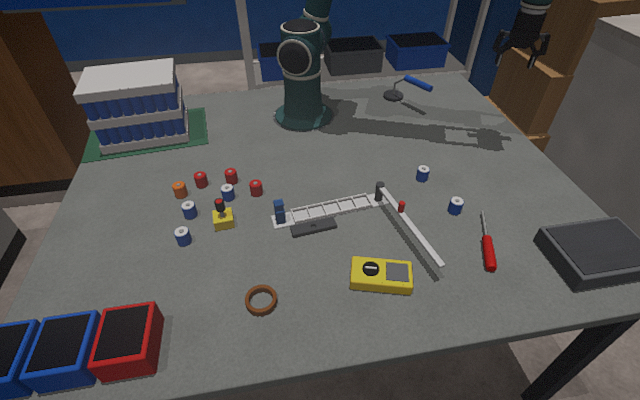

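View pics/side0.png

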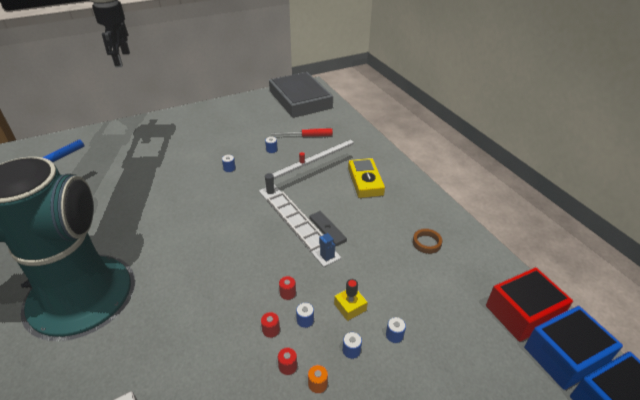

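Scene view: five blue cells at about (423,172), (456,205), (228,191), (190,209), (183,235). The stand with the pin is at (223,218), the catch at (280,210), the hinge post at (380,190) and the knob at (402,207). Red and orange look-alikes sit near the left-hand cells.

```bash
cat > m.py <<'E'
from h import *
def blobs(m,amin=15):
    n,l,st,c=cv2.connectedComponentsWithStats(m.astype(np.uint8),connectivity=8)
    return [(c[i],st[i]) for i in range(1,n) if st[i,4]>=amin]
def run(name,rois=None):
    im,C=cam(name);hsv=cv2.cvtColor(im,cv2.COLOR_RGB2HSV);h,s,v=[hsv[...,i].astype(int) for i in range(3)]
    for nm,m,z in(('white',(s<70)&(v>130),.038),('blue',(h>100)&(h<125)&(s>110)&(v>50),.019),('red',((h<8)|(h>172))&(s>140)&(v>70),.072),('yellow',(h>20)&(h<32)&(s>140)&(v>90),.03)):
        for c,st in blobs(m):
            p=ray(C,*c,z)
            if .2<p[0]<1.1 and abs(p[1])<.65 and st[4]<4000: print(name,nm,c.round(1),st[2:],p.round(3)[:2])
    return im,C
if __name__=='__main__':
    for n in('scene','side'): run(n)
E
python3 m.py
python3 - <<'E'
import cv2
im=cv2.imread('pics/scene0.png')[150:290,160:480]
cv2.imwrite('pics/c1.png',cv2.resize(im,(800,350),interpolation=cv2.INTER_CUBIC))
im=cv2.imread('pics/side0.png')[120:400,210:450]
cv2.imwrite('pics/c2.png',cv2.resize(im,None,fx=2.1,fy=2.1,interpolation=cv2.INTER_CUBIC))
E
```

```text
scene white [423.4 168.2] [12  8 68] [0.434 0.303]
scene white [226.  187.3] [13  9 80] [ 0.417 -0.278]
scene white [388.7 198.1] [ 19  24 166] [0.542 0.16 ]
scene white [325.5 208.8] [ 109   37 1201] [ 0.552 -0.017]
scene white [456.9 200.1] [13  9 91] [0.583 0.34 ]
scene white [187.1 204.4] [13 10 92] [ 0.469 -0.38 ]
scene white [484.2 222.2] [ 5 24 36] [0.673 0.372]
scene white [422.1 239.2] [ 46  55 395] [0.699 0.195]
scene white [180.5 230.7] [ 14  11 114] [ 0.565 -0.388]
scene white [370.5 266.9] [12  3 24] [0.757 0.048]
scene white [572.2 335.5] [18 15 61] [0.986 0.391]
scene white [617.5 344.6] [24 22 90] [1.018 0.465]
scene blue [421.4 176.1] [ 13  12 101] [0.447 0.295]
scene blue [227.4 195.5] [13 12 91] [ 0.431 -0.277]
scene blue [277.8 202.5] [ 9  8 52] [ 0.485 -0.14 ]
scene blue [454.  208.7] [ 15  14 123] [0.596 0.331]
scene blue [189.3 213.2] [15 14 97] [ 0.484 -0.378]
scene blue [279.2 211.6] [ 9  4 17] [ 0.522 -0.139]
scene blue [182.6 239.9] [ 15  15 106] [ 0.579 -0.387]
scene blue [ 47.6 362.4] [ 100   90 3808] [ 0.849 -0.611]
scene red [229.7 174.8] [11 16 92] [ 0
[... 3961 characters left out ...]
-0.099]
side blue [574.8 360.5] [ 115   94 3665] [ 0.836 -0.589]
side blue [304.8 320.5] [ 16  13 145] [ 0.414 -0.287]
side blue [394.5 335.7] [ 18  13 148] [ 0.559 -0.396]
side blue [351.3 351.3] [ 17  14 151] [ 0.465 -0.389]
side red [316.8 131.9] [ 30   8 201] [0.71  0.271]
side red [301.6 156.6] [ 4 10 34] [0.616 0.173]
side red [522.3 308.4] [  86   73 2057] [ 0.792 -0.479]
side red [287.  287.4] [ 16  23 255] [ 0.399 -0.233]
side red [351.9 283. ] [ 9  7 50] [ 0.524 -0.281]
side red [269.8 324.2] [ 18  25 310] [ 0.336 -0.299]
side red [287.1 360.8] [ 19  26 356] [ 0.337 -0.382]
side yellow [366.6 181.1] [ 36  40 748] [0.754 0.043]
side yellow [350.2 304.4] [ 32  30 590] [ 0.512 -0.299]
```

View pics/c1.png

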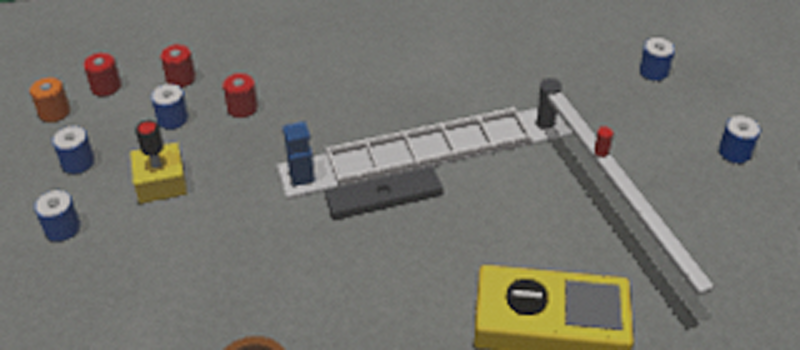

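View pics/c2.png

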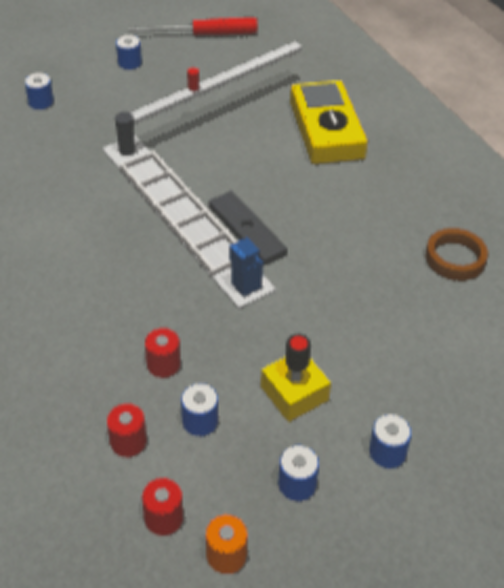

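Crops: the tray is empty, with the bar swung out. The plate shows a small dark dot at (382,188) in crop 1, which may be the hole or a decoy. I'll move the wrist camera above the jig for a close look.

Request:
{"name": "jog_arm", "arguments": {"turn": [[0, 0, 0], [0, 0, 0], [0, 0, 0], [0, 0, 0], [0, 0, 0], [0, 0, 0], [0, 0, 0], [0, 0, 0], [0, 0, 0], [0, 0, 0], [0, 0, 0], [0, 0, 0], [0, 0, 0], [0, 0, 0], [0, 0, 0], [0, 0, 0]], "delta_pos": [[-0.029, -0.0275, -0.008], [-0.029, -0.0275, -0.008], [-0.029, -0.0275, -0.008], [-0.029, -0.0275, -0.008], [-0.029, -0.0275, -0.008], [-0.029, -0.0275, -0.008], [-0.029, -0.0275, -0.008], [-0.029, -0.0275, -0.008], [-0.029, -0.0275, -0.008], [-0.029, -0.0275, -0.008], [-0.029, -0.0275, -0.008], [-0.029, -0.0275, -0.008], [-0.029, -0.0275, -0.008], [-0.029, -0.0275, -0.008], [-0.029, -0.0275, -0.008], [-0.029, -0.0275, -0.008]], "gripper": [0.06, 0.06, 0.06, 0.06, 0.06, 0.06, 0.06, 0.06, 0.06, 0.06, 0.06, 0.06, 0.06, 0.06, 0.06, 0.06]}}

```text
time: 1.58
tool_pos: [0.5177, 0.0515, 0.3396]
tcp_rot: [0.572, 3.089, 0.0]
wrist_force: [1.1, 1.3, 0.2]
width: 0.704
grip_force: 0.0
```

Request:
{"name": "jog_arm", "arguments": {"turn": [[0, 0, 0.114], [0, 0, 0.114], [0, 0, 0.114], [0, 0, 0.114], [0, 0, 0.114], [0, 0, 0.114], [0, 0, 0.114], [0, 0, 0.114], [0, 0, 0.114], [0, 0, 0], [0, 0, 0]], "delta_pos": [[0, 0, 0], [0, 0, 0], [0, 0, 0], [0, 0, 0], [0, 0, 0], [0, 0, 0], [0, 0, 0], [0, 0, 0], [0, 0, 0], [0, 0, 0], [0, 0, 0]], "gripper": [0.06, 0.06, 0.06, 0.06, 0.06, 0.06, 0.06, 0.06, 0.06, 0.06, 0.06]}}

```text
time: 2.5
tool_pos: [0.5172, 0.0535, 0.3389]
tcp_rot: [-2.01, -2.414, 0.0]
wrist_force: [-0.4, 0.3, -0.4]
width: 0.705
grip_force: 0.0
```

Run:
```python
from h import *
im,C=cam('wrist');save('w1',im);np.savez('w1.npz',R=C[0],o=C[1],r=C[2:])
s=read_state();print(s['tool_pos'],Ro.from_rotvec(s['tcp_rot']).as_matrix().round(3),s['q'],s['time'])
```

```text
[0.51726364 0.05346243 0.3389158 ] [[-0.181  0.983 -0.   ]
 [ 0.983  0.181 -0.   ]
 [-0.    -0.    -1.   ]] [ 5.51014029e-02 -8.61646815e-02  1.75175326e+00 -1.70342579e-05
  1.47611516e+00 -1.27012289e-01] 2.55
```

View pics/w1.png

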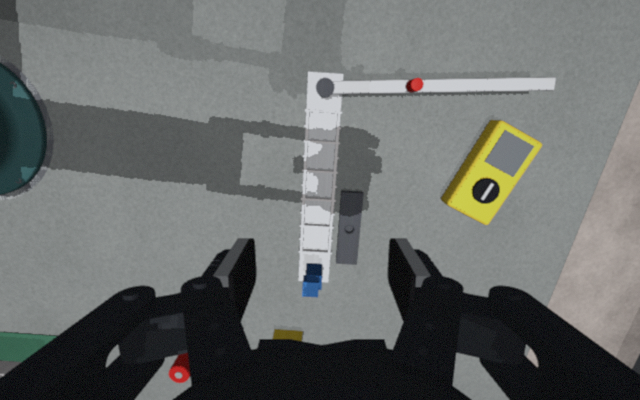

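Wrist view 1: the jig row runs from the hinge at (325,88) to the catch at (313,280). The bar points right with the knob at (415,85), and the plate is at (349,227) with a dark dot at (349,230).

Run:
```python
from h import *
im=cv2.imread('pics/w1.png')[60:300,290:375]
im=cv2.resize(im,None,fx=3.2,fy=3.2,interpolation=cv2.INTER_CUBIC).transpose(1,0,2)
cv2.imwrite('pics/c3.png',cv2.convertScaleAbs(im,alpha=1.3))
```

```text
(no output)
```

View pics/c3.png

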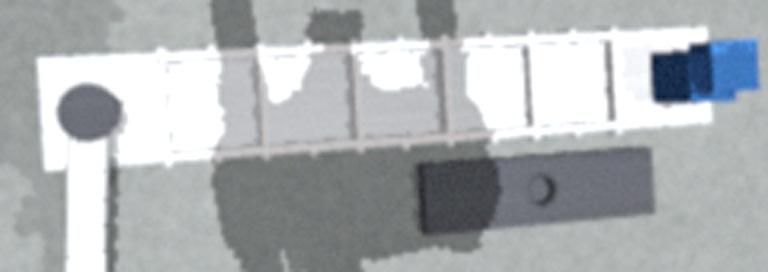

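Run:
```python
from h import *
d=np.load('w1.npz');C=(d['R'],d['o'],*d['r'])
g=lambda a,b,z: ray(C,290+b/3.2,60+a/3.2,z)[:2]
A=g(162,50,.013),g(168,161,.013);B=g(610,33,.013),g(617,131,.013)
print(A,B,np.linalg.norm(A[0]-A[1]),np.linalg.norm(B[0]-B[1]))
P=(A[0]+A[1])/2;Q=(B[0]+B[1])/2
print('row len',np.linalg.norm(P-Q),'origin',(P+Q)/2)
y=(P-Q)/np.linalg.norm(P-Q);x=np.array([y[1],-y[0]]);o=(P+Q)/2
print('x',x,'y',y,np.degrees(np.arctan2(x[1],x[0])))
E1=g(41,114,.004);E2=g(710,75,.004)
yy=(E1-E2)/np.linalg.norm(E1-E2);print('base',np.linalg.norm(E1-E2),yy,(E1+E2)/2)
J=lambda p:(np.array([x@(p-o),y@(p-o)])*1000).round(1)
print('hinge',J(g(88,110,.065)),'hole',J(g(541,189,.012)),'plate ends',J(g(425,198,.012)),J(g(652,180,.012)))
print('knob',J(ray(C,415,85,.087)[:2]), J(ray(C,554,84,.057)[:2]))
for n in('scene','side'):
  im,K=cam(n)
  if n=='scene': L=[('cA',226,187.3),('cB',187.1,204.4),('cC',180.5,230.7),('cD',423.4,168.2),('cE',456.9,200.1)]
  else: L=[('cA',304.8,310),('cB',351.3,340),('cC',395,325),('cD',227.2,157.4),('cE',271,139)]
  for k,u,v in L: p=ray(K,u,v,.038)[:2];print(n,k,p.round(3),J(p))
  L=[('r',231,170),('r',201,174),('r',256,182),('o',180,184),('pinred',218.2,200.8)] if n=='scene' else [('pinred',351.9,283)]
  for k,u,v in L: print(k,J(ray(K,u,v,.081 if k=='pinred' else .038)[:2]))
```

```text
(array([0.48222014, 0.11075038]), array([0.53166575, 0.11710392])) (array([ 0.51010352, -0.10519535]), array([ 0.5591661 , -0.10013164])) 0.04985214226815911 0.04932319638218512
row len 0.21835372349898607 origin [0.52078888 0.00563183]
x [0.9919256  0.12682113] y [-0.12682113  0.9919256 ] 7.2859359390546095
base 0.3307985619833963 [-0.12108105  0.99264262] [0.52111267 0.00274275]
hinge [-1.000e-01  1.391e+02] hole [ 50.8 -68.1] plate ends [50.7 -8.9] [  50.7 -128.2]
knob [107.7 146.4] [293.  159.3]
scene cA [ 0.417 -0.278] [-138.9 -268.2]
scene cB [ 0.469 -0.38 ] [ -99.9 -376.3]
scene cC [ 0.565 -0.389] [  -6.6 -396.5]
scene cD [0.434 0.303] [-48.1 305.7]
scene cE [0.583 0.34 ] [104.3 323.7]
r [-213.6 -244.6]
r [-221.3 -331.2]
r [-136.3 -183.4]
o [-193.1 -391.7]
pinred [ -40.  -292.1]
side cA [ 0.419 -0.276] [-136.9 -266.9]
side cB [ 0.47  -0.377] [ -98.5 -373.6]
side cC [ 0.564 -0.386] [  -6.5 -393.6]
side cD [0.437 0.308] [-44.8 310.5]
side cE [0.588 0.344] [110.1 327.4]
pinred [ -38.  -289.8]
```

Checks: ribs 218 mm (expected 220), hinge at y = 139 (expected 140), plate length 119 mm, and the cells agree across views within 5 mm. The jig pose is good, and the hole appears visible at jig (51,-68). I'll align the tool to the jig and go above cell D.

Request:
{"name": "jog_arm", "arguments": {"turn": [[0, 0, 0.057], [0, 0, 0], [0, 0, 0], [0, 0, 0], [0, 0, 0], [0, 0, 0], [0, 0, 0], [0, 0, 0], [0, 0, 0], [0, 0, 0]], "delta_pos": [[0, 0, 0], [0.037, -0.007, 0.013], [0.037, -0.007, 0.013], [0.037, -0.007, 0.013], [0.037, -0.007, 0.013], [0.037, -0.007, 0.013], [0.037, -0.007, 0.013], [0.037, -0.007, 0.013], [0, 0, 0], [0, 0, 0]], "gripper": [0.055, 0.055, 0.055, 0.055, 0.055, 0.055, 0.055, 0.055, 0.055, 0.055]}}

```text
time: 3.48
tool_pos: [0.4357, 0.3059, 0.2467]
tcp_rot: [-2.075, -2.358, 0.004]
wrist_force: [1.0, 0.6, -0.2]
width: 0.646
grip_force: 0.0
```

```bash
cat > look.py <<'E'
from m import *
O=np.array([.5209,.0048]);th=np.radians(7.2);X=np.array([np.cos(th),np.sin(th)]);Y=np.array([-X[1],X[0]])
J=lambda p:(np.array([X@(np.array(p)[:2]-O),Y@(np.array(p)[:2]-O)])*1000).round(1)
def where():
    s=read_state();p=s['tool_pos'];R=Ro.from_rotvec(s['tcp_rot']).as_matrix()
    print('t',round(s['time'],2),'TCP jig',J(p),'z',round(p[2]*1000,1),'yaw',np.degrees(np.arctan2(R[1,1],R[0,1])).round(2),'tilt',R[:,2].round(3),'w',round(s['width'],3),'gf',s['grip_force'],'F',s['wrist_force'].round(1))
def cells(name='wrist',z=.038):
    im,C=cam(name);hsv=cv2.cvtColor(im,cv2.COLOR_RGB2HSV);h,s,v=[hsv[...,i].astype(int) for i in range(3)]
    near=cv2.dilate(((h>100)&(h<128)&(s>110)&(v>30)).astype(np.uint8),np.ones((5,5)))
    for c,st in blobs((s<75)&(v>95),40):
        x,y,w,hh=st[:4]
        if max(w,hh)<130 and near[max(0,y-2):y+hh+3,max(0,x-2):x+w+3].mean()>.12:
            p=ray(C,x+w/2-.5,y+hh/2-.5,z);e=ray(C,x-.5,y+hh/2,z)-ray(C,x+w-.5,y+hh/2,z)
            print(name,'cell px',c.round(0),st[2:],'jig',J(p),'diam',round(np.linalg.norm(e)*1000))
    return im,C
if __name__=='__main__':
    where(); cells()
E
python3 look.py
```

```text
t 3.48 TCP jig [-46.8 309.4] z 246.7 yaw 7.3 tilt [-0.002 -0.002 -1.   ] w 0.646 gf 0.0 F [ 1.   0.6 -0.2]
```

Run:
```python
from look import *
where();im,C=cam('wrist');save('w2',im)
for j,n in(((-46,308),'D'),((107,325),'E')):
    p=O+X*j[0]/1000+Y*j[1]/1000;print(n,proj(C,[*p,.038]))
```

```text
t 3.53 TCP jig [-45.9 308.3] z 247.6 yaw 7.18 tilt [-0.001 -0.001 -1.   ] w 0.643 gf 0.0 F [ 0.1 -0.1  0.8]
D [322.77057877 168.06774435]
E [458.28387248 152.87430713]
```

View pics/w2.png

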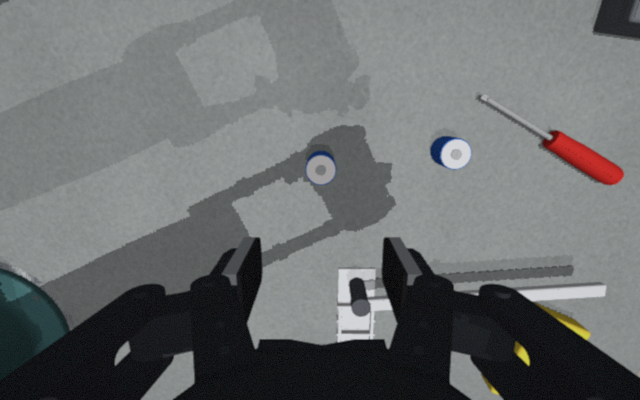

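View: D at (321,169) and E at (456,154), both within 2 mm of prediction. Descending on D.

Request:
{"name": "jog_arm", "arguments": {"turn": [[0, 0, 0], [0, 0, 0], [0, 0, 0], [0, 0, 0], [0, 0, 0], [0, 0, 0], [0, 0, 0], [0, 0, 0], [0, 0, 0], [0, 0, 0], [0, 0, 0], [0, 0, 0], [0, 0, 0], [0, 0, 0], [0, 0, 0], [0, 0, 0], [0, 0, 0], [0, 0, 0], [0, 0, 0]], "delta_pos": [[-0.001, -0.002, 0.035], [0, 0, 0.04], [0, 0, 0.04], [0, 0, 0.04], [0, 0, 0.04], [0, 0, 0.025], [0, 0, 0.015], [0, 0, 0], [0, 0, 0], [0, 0, 0], [0, 0, 0], [0, 0, 0], [0, 0, 0], [0, 0, 0], [0, 0, 0], [0, 0, -0.02], [0, 0, -0.04], [0, 0, -0.04], [0, 0, 0]], "gripper": [0.055, 0.055, 0.055, 0.055, 0.055, 0.055, 0.055, 0.055, 0.025, 0.025, 0.025, 0.025, 0.025, 0.025, 0.025, 0.025, 0.025, 0.025, 0.025], "grip_force": 40}}

```text
time: 5.17
tool_pos: [0.4405, 0.3069, 0.1217]
tcp_rot: [2.079, 2.35, 0.022]
wrist_force: [1.7, 1.2, 0.2]
width: 0.379
grip_force: 39.9
```

```bash
cat >> look.py <<'E'
def circ(C,im,pj,z=.038,r=.018,win=45):
    "pj predicted jig mm; Hough circle near prediction"
    p=np.append(O+X*pj[0]/1000+Y*pj[1]/1000,z);u,v=proj(C,p);rp=C[2]*r/(C[0].T@(p-C[1]))[2]
    x0,y0=int(max(0,u-win)),int(max(0,v-win));g=cv2.cvtColor(im,cv2.COLOR_RGB2GRAY)[y0:int(v+win),x0:int(u+win)]
    g=cv2.resize(g,None,fx=3,fy=3,interpolation=cv2.INTER_CUBIC)
    c=cv2.HoughCircles(g,cv2.HOUGH_GRADIENT,1,20,param1=80,param2=15,minRadius=int(2.7*rp),maxRadius=int(3.3*rp)+1)
    if c is None: print('none at',u,v);return
    for a in c[0][:2]:
        q=ray(C,a[0]/3+x0,a[1]/3+y0,z);print('pred',pj,'found',J(q),'px',(a[:2]/3+[x0,y0]).round(0),'r',(a[2]/3).round(1),'exp',rp.round(1))
E
python3 -c "
from look import *
where()"
```

```text
t 5.17 TCP jig [-41.9 309.8] z 121.7 yaw 7.01 tilt [ 0.012  0.008 -1.   ] w 0.379 gf 39.91253435611725 F [1.7 1.2 0.2]
```

Request:
{"name": "jog_arm", "arguments": {"turn": [[0, 0, 0], [0, 0, 0], [0, 0, 0]], "delta_pos": [[0, 0, 0], [0, 0, 0], [0, 0, 0]], "gripper": [0.025, 0.025, 0.025]}}

```text
time: 5.42
tool_pos: [0.4339, 0.3025, 0.1112]
tcp_rot: [-2.081, -2.352, 0.005]
wrist_force: [0.5, -0.6, -1.2]
width: 0.379
grip_force: 39.9
```

```bash
python3 -c "
from look import *
where();im,C=cam('wrist');save('w3',im[180:400,180:480]);print(proj(C,read_state()['tool_pos']))"
```

```text
t 5.42 TCP jig [-49.  306.3] z 111.2 yaw 7.0 tilt [-0.003 -0.002 -1.   ] w 0.379 gf 39.855122566223145 F [ 0.5 -0.6 -1.2]
[323.75284929 237.4350527 ]
```

View pics/w3.png

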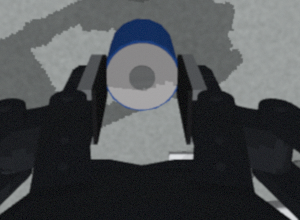

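```bash
python3 -c "
from look import *
where();im,C=cam('wrist')
for z in (.125,.137,.145): print(z,J(ray(C,321,257,z)), J(ray(C,321-36,257,z)), J(ray(C,321+36,257,z)))"
```

```text
t 5.47 TCP jig [-49.2 306.2] z 110.9 yaw 7.0 tilt [-0.003 -0.002 -1.   ] w 0.379 gf 39.85532820224762 F [ 0.1 -0.3 -0.4]
0.125 [-50.8 301.7] [-68.5 301.8] [-33.1 301.6]
0.137 [-50.7 307.4] [-67.  307.5] [-34.4 307.4]
0.145 [-50.6 311.3] [-66.  311.3] [-35.3 311.2]
```

View: the cell is held centred (camera bias is about 1.5 mm across). Carrying it to hover over pocket 0.

Request:
{"name": "jog_arm", "arguments": {"turn": [[0, 0, 0], [0, 0, 0], [0, 0, 0], [0, 0, 0], [0, 0, 0], [0, 0, 0], [0, 0, 0], [0, 0, 0], [0, 0, 0], [0, 0, 0], [0, 0, 0], [0, 0, 0], [0, 0, 0]], "delta_pos": [[-0.018, 0.004, 0], [-0.035, 0.008, 0], [-0.035, 0.008, 0], [-0.035, 0.008, 0], [-0.035, 0.008, 0], [-0.035, 0.008, 0], [-0.025, 0.006, 0], [0, 0, 0], [0, 0, 0.03], [0, 0, 0.03], [0, 0, 0], [0, 0, 0], [0, 0, 0]], "gripper": [0.025, 0.025, 0.025, 0.025, 0.025, 0.025, 0.025, 0.025, 0.025, 0.025, 0.025, 0.025, 0.025]}}

```text
time: 6.6
tool_pos: [0.5113, 0.0936, 0.0532]
tcp_rot: [-2.081, -2.353, 0.001]
wrist_force: [-0.5, -0.0, -0.2]
width: 0.377
grip_force: 40.0
```

```bash
python3 -c "
from look import *
where();im,C=cam('wrist');save('w4',cv2.resize(im[100:400,170:490],None,fx=2,fy=2))
"
```

```text
t 6.6 TCP jig [ 1.6 89.3] z 53.2 yaw 7.02 tilt [-0.001  0.    -1.   ] w 0.377 gf 39.962233901023865 F [-0.5 -0.  -0.2]
```

View pics/w4.png

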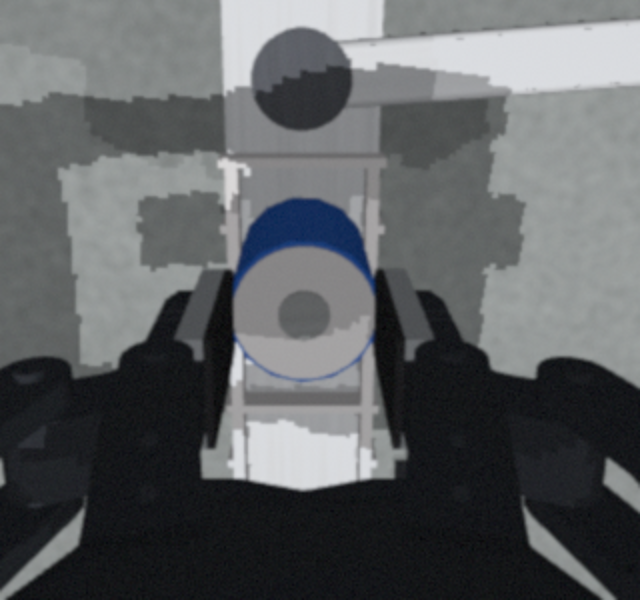

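```bash
python3 -c "
from look import *
where();im,C=cam('wrist')
for r in (157,408): print(J(ray(C,321.5,100+r/2,.013)))
for z in(.075,.079,.083):print(z,J(ray(C,322,100+314/2,z)))"
```

```text
t 6.65 TCP jig [ 2.7 89.2] z 54.1 yaw 7.03 tilt [ 0.001  0.    -1.   ] w 0.376 gf 39.962244629859924 F [-0.4  0.2 -0.2]
[  1.5 112.5]
[ 1.  22.5]
0.075 [ 1.5 87.9]
0.079 [ 1.5 89.8]
0.083 [ 1.5 91.7]
```

Request:
{"name": "jog_arm", "arguments": {"turn": [[0, 0, 0], [0, 0, 0], [0, 0, 0], [0, 0, 0], [0, 0, 0], [0, 0, 0]], "delta_pos": [[0, 0, 0.015], [0, 0, 0.012], [0, 0, 0.008], [0, 0, 0.004], [0, 0, 0], [0, 0, 0]], "gripper": [0.025, 0.025, 0.025, 0.025, 0.025, 0.025]}}

```text
time: 7.2
tool_pos: [0.5139, 0.0936, 0.0166]
tcp_rot: [2.08, 2.351, 0.005]
wrist_force: [-2.3, -0.2, 11.9]
width: 0.38
grip_force: 58.1
```

```bash
sed -i 's/O=np.array(\[.5209,.0048\])/O=np.array([.5222,.0062])/' look.py; python3 -c "
from look import *
where()"
```

```text
t 7.2 TCP jig [ 2.7 87.7] z 16.6 yaw 6.99 tilt [ 0.004  0.001 -1.   ] w 0.38 gf 58.050888776779175 F [-2.3 -0.2 11.9]
```

Request:
{"name": "jog_arm", "arguments": {"turn": [[0, 0, 0], [0, 0, 0], [0, 0, 0], [0, 0, 0], [0, 0, 0], [0, 0, 0], [0, 0, 0], [0, 0, 0], [0, 0, 0], [0, 0, 0], [0, 0, 0], [0, 0, 0], [0, 0, 0], [0, 0, 0], [0, 0, 0], [0, 0, 0], [0, 0, 0], [0, 0, 0]], "delta_pos": [[0, 0, 0], [0, 0, 0], [0, 0, 0], [0, 0, 0], [0, 0, -0.02], [0, 0, -0.04], [0, 0, -0.04], [0, 0, -0.02], [0.0335, 0.0145, -0.005], [0.0335, 0.0145, -0.005], [0.0335, 0.0145, -0.005], [0.0335, 0.0145, -0.005], [0.0335, 0.0145, -0.005], [0.0335, 0.0145, -0.005], [0.0335, 0.0145, -0.005], [0, 0, 0], [0, 0, 0], [0, 0, 0]], "gripper": [0.053, 0.053, 0.053, 0.053, 0.053, 0.053, 0.053, 0.053, 0.053, 0.053, 0.053, 0.053, 0.053, 0.053, 0.053, 0.053, 0.053, 0.053]}}

```text
time: 8.7
tool_pos: [0.583, 0.3377, 0.1679]
tcp_rot: [-2.081, -2.353, 0.004]
wrist_force: [-0.3, -0.9, 0.3]
width: 0.619
grip_force: 0.0
```

```bash
python3 -c "
from look import *
where();im,C=cam('wrist');circ(C,im,(103.5,323));save('tmp',im)
im,C=cam('scene');circ(C,im,(0,88),.042,win=20)"
```

```text
t 8.7 TCP jig [101.9 321.3] z 167.9 yaw 7.03 tilt [-0.002 -0.001 -1.   ] w 0.619 gf 0.0 F [-0.3 -0.9  0.3]
pred (103.5, 323) found [102.7 323.1] px [324. 181.] r 18.2 exp 19.8
none at 362.2486124486984 192.43143943363435
```

Request:
{"name": "jog_arm", "arguments": {"turn": [[0, 0, 0], [0, 0, 0], [0, 0, 0], [0, 0, 0], [0, 0, 0], [0, 0, 0], [0, 0, 0], [0, 0, 0], [0, 0, 0], [0, 0, 0], [0, 0, 0], [0, 0, 0], [0, 0, 0], [0, 0, 0], [0, 0, 0], [0, 0, 0], [0, 0, 0], [0, 0, 0], [0, 0, 0]], "delta_pos": [[0.0015, 0.0015, 0.036], [0, 0, 0.04], [0, 0, 0.04], [0, 0, 0.025], [0, 0, 0.015], [0, 0, 0], [0, 0, 0], [0, 0, 0], [0, 0, 0], [0, 0, 0], [0, 0, 0], [0, 0, 0], [0, 0, 0], [0, 0, -0.02], [0, 0, -0.04], [0, 0, -0.04], [0, 0, -0.01], [0, 0, 0], [0, 0, 0]], "gripper": [0.053, 0.053, 0.053, 0.053, 0.053, 0.053, 0.025, 0.025, 0.025, 0.025, 0.025, 0.025, 0.025, 0.025, 0.025, 0.025, 0.025, 0.025, 0.025]}}

```text
time: 10.38
tool_pos: [0.5852, 0.34, 0.1235]
tcp_rot: [2.081, 2.353, 0.002]
wrist_force: [-0.5, 0.1, -1.1]
width: 0.38
grip_force: 39.8
```

Request:
{"name": "jog_arm", "arguments": {"turn": [[0, 0, 0], [0, 0, 0], [0, 0, 0], [0, 0, 0], [0, 0, 0], [0, 0, 0], [0, 0, 0], [0, 0, 0], [0, 0, 0], [0, 0, 0], [0, 0, 0], [0, 0, 0], [0, 0, 0], [0, 0, 0], [0, 0, 0], [0, 0, 0], [0, 0, 0]], "delta_pos": [[-0.018, -0.007, 0], [-0.035, -0.013, 0], [-0.035, -0.013, 0], [-0.035, -0.013, 0], [-0.035, -0.013, 0], [-0.035, -0.013, 0], [-0.035, -0.013, 0], [-0.035, -0.013, 0], [-0.016, -0.005, 0], [0, 0, 0], [0, 0, 0.03], [0, 0, 0.03], [0, 0, 0.01], [0, 0, 0], [0, 0, 0], [0, 0, 0], [0, 0, 0]], "gripper": [0.025, 0.025, 0.025, 0.025, 0.025, 0.025, 0.025, 0.025, 0.025, 0.025, 0.025, 0.025, 0.025, 0.025, 0.025, 0.025, 0.025]}}

```text
time: 11.8
tool_pos: [0.5183, 0.0508, 0.0545]
tcp_rot: [2.08, 2.352, 0.003]
wrist_force: [-0.2, 0.1, -0.7]
width: 0.379
grip_force: 39.9
```

```bash
python3 -c "
from look import *
where();im,C=cam('wrist');save('w5',cv2.resize(im[100:400,170:490],None,fx=2,fy=2));circ(C,im,(0,88),.042);circ(C,im,(0,44),.08)"
```

```text
t 11.8 TCP jig [ 1.7 44.8] z 54.5 yaw 7.02 tilt [ 0.003  0.    -1.   ] w 0.379 gf 39.927098751068115 F [-0.2  0.1 -0.7]
pred (0, 88) found [ 1.  87.8] px [322. 153.] r 31.3 exp 33.8
pred (0, 88) found [-2.6 87.8] px [316. 153.] r 37.1 exp 33.8
pred (0, 44) found [ 0.4 44.2] px [322. 260.] r 37.5 exp 39.5
pred (0, 44) found [ 0.6 48.8] px [322. 250.] r 38.3 exp 39.5
```

View pics/w5.png

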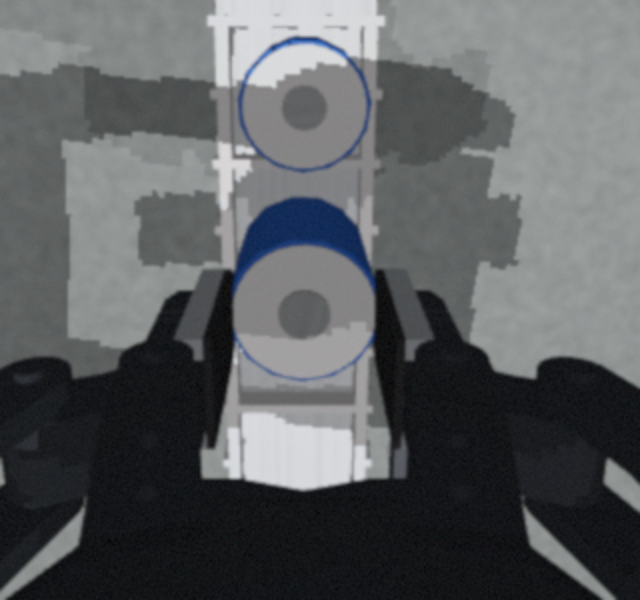

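View: cell 0 is seated at (304,105). The held cell at (304,312) sits about 2 mm to +x of the rib centre (296), so I'll shift by -2 mm and seat it.

Request:
{"name": "jog_arm", "arguments": {"turn": [[0, 0, 0], [0, 0, 0], [0, 0, 0], [0, 0, 0], [0, 0, 0], [0, 0, 0], [0, 0, 0], [0, 0, 0]], "delta_pos": [[0, -0.002, 0], [0, 0, 0], [0, 0, 0.015], [0, 0, 0.012], [0, 0, 0.008], [0, 0, 0.004], [0, 0, 0], [0, 0, 0]], "gripper": [0.025, 0.025, 0.025, 0.025, 0.025, 0.025, 0.025, 0.025]}}

```text
time: 12.52
tool_pos: [0.5142, 0.0503, 0.0162]
tcp_rot: [-2.081, -2.351, 0.002]
wrist_force: [-9.6, -0.1, 21.2]
width: 0.383
grip_force: 59.1
```

```bash
python3 -c "
from look import *
where()"
```

```text
t 12.52 TCP jig [-2.4 44.8] z 16.2 yaw 6.98 tilt [-0.002  0.    -1.   ] w 0.383 gf 59.11833643913269 F [-9.6 -0.1 21.2]
```

Request:
{"name": "jog_arm", "arguments": {"turn": [[0, 0, 0], [0, 0, 0], [0, 0, 0], [0, 0, 0], [0, 0, 0], [0, 0, 0], [0, 0, 0], [0, 0, 0], [0, 0, 0], [0, 0, 0], [0, 0, 0]], "delta_pos": [[0, 0, 0], [0, 0, 0], [0, 0, 0], [0, 0, 0], [0, 0, -0.02], [0, 0, -0.04], [0, 0, -0.04], [0, 0, -0.04], [0, 0, 0], [0, 0, 0], [0, 0, 0]], "gripper": [0.053, 0.053, 0.053, 0.053, 0.053, 0.053, 0.053, 0.053, 0.053, 0.053, 0.053]}}

```text
time: 13.43
tool_pos: [0.5145, 0.0501, 0.1536]
tcp_rot: [-2.082, -2.353, 0.0]
wrist_force: [-0.4, 0.2, -0.6]
width: 0.62
grip_force: 0.0
```

```bash
python3 -c "
from look import *
where();im,C=cam('wrist');circ(C,im,(0,88),.042);circ(C,im,(0,44),.042);save('w6',im)
c=cv2.resize(im[90:330,230:410],None,fx=2.4,fy=2.4,interpolation=cv2.INTER_CUBIC);save('w6c',c)
"
```

```text
t 13.43 TCP jig [-2.2 44.5] z 153.6 yaw 6.99 tilt [-0. -0. -1.] w 0.62 gf 0.0 F [-0.4  0.2 -0.6]
pred (0, 88) found [ 0.3 87.8] px [326. 137.] r 20.7 exp 21.9
pred (0, 44) found [-3.  44.8] px [322. 188.] r 18.9 exp 21.0
```

View pics/w6c.png

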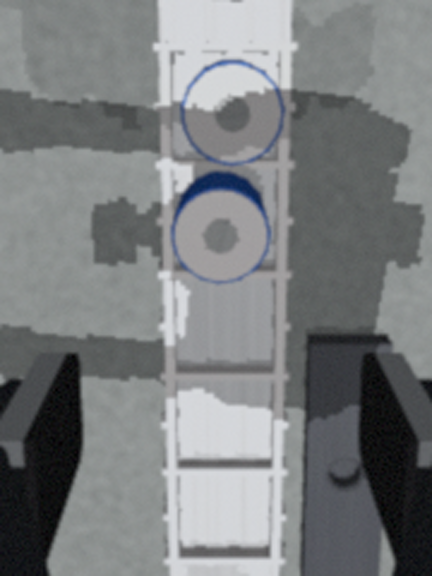

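View: both cells are upright on the pocket floor, offset +2 and -2 mm, so the jig's true centre lies between them. Next, the -y cells.

Request:
{"name": "jog_arm", "arguments": {"turn": [[0, 0, 0], [0, 0, 0], [0, 0, 0], [0, 0, 0], [0, 0, 0], [0, 0, 0], [0, 0, 0], [0, 0, 0], [0, 0, 0], [0, 0, 0], [0, 0, 0], [0, 0, 0]], "delta_pos": [[-0.038, -0.0085, -0.011], [-0.038, -0.0085, -0.011], [-0.038, -0.0085, -0.011], [-0.038, -0.0085, -0.011], [-0.038, -0.0085, -0.011], [-0.038, -0.0085, -0.011], [-0.038, -0.0085, -0.011], [-0.038, -0.0085, -0.011], [-0.038, -0.0085, -0.011], [0, 0, 0], [0, 0, 0], [0, 0, 0]], "gripper": [0.053, 0.053, 0.053, 0.053, 0.053, 0.053, 0.053, 0.053, 0.053, 0.053, 0.053, 0.053]}}

```text
time: 14.48
tool_pos: [0.4794, -0.2978, 0.2504]
tcp_rot: [-2.08, -2.348, -0.0]
wrist_force: [0.0, 0.2, 0.5]
width: 0.622
grip_force: 0.0
```

```bash
sed -i 's/O=np.array(\[.5222,.0062\])/O=np.array([.5216,.0061])/' look.py; python3 -c "
from look import *
where();im,C=cam('wrist');save('w7',im)
for p in ((-139,-268),(-100,-376),(-7.5,-396)): circ(C,im,p)
for r in ((-40,-292),): circ(C,im,r,.081,.012)
"
```

```text
t 14.48 TCP jig [ -80.  -296.2] z 250.4 yaw 6.93 tilt [-0.004  0.003 -1.   ] w 0.622 gf 0.0 F [0.  0.2 0.5]
pred (-139, -268) found [-137.1 -265.4] px [272. 142.] r 17.1 exp 15.9
pred (-100, -376) found [ -99.6 -375. ] px [308. 232.] r 13.8 exp 14.8
pred (-7.5, -396) found [ -12.  -383.2] px [380. 238.] r 13.8 exp 14.7
pred (-7.5, -396) found [  -6.6 -396.4] px [384. 248.] r 13.3 exp 14.7
pred (-40, -292) found [ -43.5 -288.5] px [359. 168.] r 11.6 exp 11.7
```

Request:
{"name": "jog_arm", "arguments": {"turn": [[0, 0, 0], [0, 0, 0], [0, 0, 0], [0, 0, 0], [0, 0, 0], [0, 0, 0], [0, 0, 0], [0, 0, 0], [0, 0, 0], [0, 0, 0], [0, 0, 0], [0, 0, 0], [0, 0, 0], [0, 0, 0], [0, 0, 0], [0, 0, 0], [0, 0, 0], [0, 0, 0], [0, 0, 0], [0, 0, 0]], "delta_pos": [[0.0145, -0.029, 0.02], [0.0145, -0.029, 0.02], [0, 0, 0], [0, 0, 0.04], [0, 0, 0.04], [0, 0, 0.04], [0, 0, 0.04], [0, 0, 0.025], [0, 0, 0.013], [0, 0, 0], [0, 0, 0], [0, 0, 0], [0, 0, 0], [0, 0, 0], [0, 0, 0], [0, 0, 0], [0, 0, -0.02], [0, 0, -0.04], [0, 0, -0.04], [0, 0, -0.01]], "gripper": [0.053, 0.053, 0.053, 0.053, 0.053, 0.053, 0.053, 0.053, 0.053, 0.053, 0.025, 0.025, 0.025, 0.025, 0.025, 0.025, 0.025, 0.025, 0.025, 0.025]}}

```text
time: 16.2
tool_pos: [0.423, -0.2797, 0.132]
tcp_rot: [2.075, 2.344, 0.002]
wrist_force: [0.3, -1.2, -0.8]
width: 0.375
grip_force: 40.0
```

```bash
python3 -c "
from look import *
where()"
```

```text
t 16.2 TCP jig [-133.7 -271.2] z 132.0 yaw 6.98 tilt [ 0.009 -0.007 -1.   ] w 0.375 gf 40.031611919403076 F [ 0.3 -1.2 -0.8]
```

Request:
{"name": "jog_arm", "arguments": {"turn": [[0, 0, 0], [0, 0, 0], [0, 0, 0], [0, 0, 0], [0, 0, 0], [0, 0, 0], [0, 0, 0], [0, 0, 0], [0, 0, 0], [0, 0, 0], [0, 0, 0], [0, 0, 0], [0, 0, 0], [0, 0, 0], [0, 0, 0], [0, 0, 0], [0, 0, 0]], "delta_pos": [[0.017, 0.009, 0], [0.033, 0.017, 0], [0.033, 0.017, 0], [0.033, 0.017, 0], [0.033, 0.017, 0], [0.033, 0.017, 0], [0.033, 0.017, 0], [0.033, 0.017, 0], [0.019, 0.01, 0], [0, 0, 0], [0, 0, 0.03], [0, 0, 0.03], [0, 0, 0.008], [0, 0, 0], [0, 0, 0], [0, 0, 0], [0, 0, 0]], "gripper": [0.025, 0.025, 0.025, 0.025, 0.025, 0.025, 0.025, 0.025, 0.025, 0.025, 0.025, 0.025, 0.025, 0.025, 0.025, 0.025, 0.025]}}

```text
time: 17.62
tool_pos: [0.5256, 0.0045, 0.059]
tcp_rot: [2.081, 2.35, 0.004]
wrist_force: [-0.2, -0.0, -0.7]
width: 0.373
grip_force: 40.0
```

```bash
cat > ribs.py <<'E'
from look import *
# rib outline columns: profile in the gap row-bands just beyond held cell, jig y bands at z=.013
def rib(C,im,y):
    R=[]
    for yy in np.arange(y-3,y+3.1,1):
        xs=np.arange(-40,40,.25);P=[proj(C,np.append(O+X*a/1000+Y*yy/1000,.013)) for a in xs]
        g=cv2.remap(cv2.cvtColor(im,cv2.COLOR_RGB2GRAY).astype(np.float32),np.float32([[p[0] for p in P]]),np.float32([[p[1] for p in P]]),cv2.INTER_LINEAR)[0]
        d=np.abs(np.gradient(cv2.GaussianBlur(g[None],(9,1),0)[0]))
        L=(xs>-34)&(xs<-20);Rr=(xs>20)&(xs<34)
        R.append((xs[L][d[L].argmax()],xs[Rr][d[Rr].argmax()]))
    return np.median(R,0)
if __name__=='__main__':
    import sys
    where();im,C=cam('wrist');save('wr',im)
    for y in map(float,sys.argv[1:]): print('rib at',y,rib(C,im,y))
E
python3 ribs.py 22 28 34 -44 -30
```

```text
t 17.62 TCP jig [ 3.7 -2.1] z 59.0 yaw 6.96 tilt [ 0.004 -0.    -1.   ] w 0.373 gf 39.99294877052307 F [-0.2 -0.  -0.7]
rib at 22.0 [-22.   23.5]
rib at 28.0 [-21.75  23.25]
rib at 34.0 [-23.75  23.25]
rib at -44.0 [-21.5   26.25]
rib at -30.0 [-21.75  26.5 ]
```

Request:
{"name": "jog_arm", "arguments": {"turn": [[0, 0, 0], [0, 0, 0], [0, 0, 0], [0, 0, 0]], "delta_pos": [[0, 0, 0], [0, 0, 0], [0, 0, 0], [0, 0, 0]], "gripper": [0.025, 0.025, 0.025, 0.025]}}

```text
time: 18.0
tool_pos: [0.524, 0.0049, 0.0573]
tcp_rot: [2.082, 2.352, 0.0]
wrist_force: [-0.1, 0.3, -0.3]
width: 0.372
grip_force: 40.0
```

```bash
python3 ribs.py 22 28 34 -44 -30
```

```text
t 18.0 TCP jig [ 2.2 -1.5] z 57.3 yaw 6.99 tilt [ 0. -0. -1.] w 0.372 gf 39.98862326145172 F [-0.1  0.3 -0.3]
rib at 22.0 [-26.   23.5]
rib at 28.0 [-21.75  23.5 ]
rib at 34.0 [-22.75  23.25]
rib at -44.0 [-23.    24.25]
rib at -30.0 [-23.25  24.75]
```

Request:
{"name": "jog_arm", "arguments": {"turn": [[0, 0, 0], [0, 0, 0], [0, 0, 0], [0, 0, 0], [0, 0, 0], [0, 0, 0], [0, 0, 0], [0, 0, 0]], "delta_pos": [[0.001, -0.0015, 0], [0, 0, 0], [0, 0, 0.015], [0, 0, 0.012], [0, 0, 0.009], [0, 0, 0.004], [0, 0, 0], [0, 0, 0]], "gripper": [0.025, 0.025, 0.025, 0.025, 0.025, 0.025, 0.025, 0.025]}}

```text
time: 18.72
tool_pos: [0.5214, 0.0058, 0.0166]
tcp_rot: [-2.081, -2.351, 0.002]
wrist_force: [-2.4, 0.3, 3.9]
width: 0.373
grip_force: 61.9
```

```bash
python3 -c "
from look import *
where()"
```

```text
t 18.72 TCP jig [-0.2 -0.3] z 16.6 yaw 6.99 tilt [-0.002  0.    -1.   ] w 0.373 gf 61.92669868469238 F [-2.4  0.3  3.9]
```

Request:
{"name": "jog_arm", "arguments": {"turn": [[0, 0, 0], [0, 0, 0], [0, 0, 0], [0, 0, 0], [0, 0, 0], [0, 0, 0], [0, 0, 0], [0, 0, 0], [0, 0, 0], [0, 0, 0], [0, 0, 0], [0, 0, 0], [0, 0, 0], [0, 0, 0], [0, 0, 0], [0, 0, 0], [0, 0, 0], [0, 0, 0], [0, 0, 0], [0, 0, 0]], "delta_pos": [[0, 0, 0], [0, 0, 0], [0, 0, 0], [0, 0, -0.02], [0, 0, -0.04], [0, 0, -0.04], [-0.02, -0.005, -0.02], [-0.0375, -0.01, -0.005], [-0.0375, -0.01, -0.005], [-0.0375, -0.01, -0.005], [-0.0375, -0.01, -0.005], [-0.0375, -0.01, -0.005], [-0.0375, -0.01, 0], [-0.0375, -0.01, 0], [-0.0375, -0.01, 0], [-0.0375, -0.01, 0], [-0.0175, -0.005, 0], [0, 0, 0], [0, 0, 0], [0, 0, 0]], "gripper": [0.053, 0.053, 0.053, 0.053, 0.053, 0.053, 0.053, 0.053, 0.053, 0.053, 0.053, 0.053, 0.053, 0.053, 0.053, 0.053, 0.053, 0.053, 0.053, 0.053]}}

```text
time: 20.38
tool_pos: [0.4684, -0.3778, 0.1615]
tcp_rot: [-2.081, -2.352, -0.001]
wrist_force: [-1.0, -0.3, -0.2]
width: 0.619
grip_force: 0.0
```

```bash
python3 -c "
from look import *
where();im,C=cam('wrist');save('w8',im)
circ(C,im,(-99.6,-375))
"
```

```text
t 20.38 TCP jig [-100.9 -374.2] z 161.5 yaw 6.98 tilt [-0.     0.001 -1.   ] w 0.619 gf 0.0 F [-1.  -0.3 -0.2]
pred (-99.6, -375) found [ -99.6 -375.2] px [324. 186.] r 18.7 exp 20.2
```

Request:
{"name": "jog_arm", "arguments": {"turn": [[0, 0, 0], [0, 0, 0], [0, 0, 0], [0, 0, 0], [0, 0, 0], [0, 0, 0], [0, 0, 0], [0, 0, 0], [0, 0, 0], [0, 0, 0], [0, 0, 0], [0, 0, 0], [0, 0, 0], [0, 0, 0], [0, 0, 0], [0, 0, 0], [0, 0, 0], [0, 0, 0]], "delta_pos": [[-0.001, 0.0015, 0.03], [0, 0, 0.04], [0, 0, 0.04], [0, 0, 0.025], [0, 0, 0.015], [0, 0, 0], [0, 0, 0], [0, 0, 0], [0, 0, 0], [0, 0, 0], [0, 0, 0], [0, 0, 0], [0, 0, 0], [0, 0, -0.02], [0, 0, -0.04], [0, 0, -0.04], [0, 0, -0.01], [0, 0, 0]], "gripper": [0.053, 0.053, 0.053, 0.053, 0.053, 0.053, 0.025, 0.025, 0.025, 0.025, 0.025, 0.025, 0.025, 0.025, 0.025, 0.025, 0.025, 0.025]}}

```text
time: 21.93
tool_pos: [0.4732, -0.3822, 0.1275]
tcp_rot: [2.075, 2.345, 0.0]
wrist_force: [-0.3, -0.5, -0.5]
width: 0.383
grip_force: 40.0
```

Request:
{"name": "jog_arm", "arguments": {"turn": [[0, 0, 0], [0, 0, 0], [0, 0, 0], [0, 0, 0], [0, 0, 0], [0, 0, 0], [0, 0, 0], [0, 0, 0], [0, 0, 0], [0, 0, 0], [0, 0, 0], [0, 0, 0], [0, 0, 0], [0, 0, 0], [0, 0, 0], [0, 0, 0], [0, 0, 0], [0, 0, 0], [0, 0, 0], [0, 0, 0]], "delta_pos": [[0.02, 0.006, 0], [0.0365, 0.011, 0], [0.0365, 0.011, 0], [0.0365, 0.011, 0], [0.0365, 0.011, 0], [0.0365, 0.011, 0], [0.0365, 0.011, 0], [0.0365, 0.011, 0], [0.0365, 0.011, 0], [0.0195, 0.006, 0], [0, 0, 0], [0, 0, 0.03], [0, 0, 0.03], [0, 0, 0.005], [0, 0, 0], [0, 0, 0], [0, 0, 0], [0, 0, 0], [0, 0, 0], [0, 0, 0]], "gripper": [0.025, 0.025, 0.025, 0.025, 0.025, 0.025, 0.025, 0.025, 0.025, 0.025, 0.025, 0.025, 0.025, 0.025, 0.025, 0.025, 0.025, 0.025, 0.025, 0.025]}}

```text
time: 23.6
tool_pos: [0.5301, -0.0386, 0.0583]
tcp_rot: [2.081, 2.351, 0.002]
wrist_force: [0.2, -0.2, -1.0]
width: 0.382
grip_force: 40.1
```

```bash
python3 ribs.py -22 -16 -88 -76
```

```text
t 23.6 TCP jig [  2.9 -45.4] z 58.3 yaw 6.98 tilt [ 0.002 -0.    -1.   ] w 0.382 gf 40.07205605506897 F [ 0.2 -0.2 -1. ]
rib at -22.0 [-22.    31.75]
rib at -16.0 [-22.    23.25]
rib at -88.0 [-23.25  25.75]
rib at -76.0 [-23.5  26.5]
```

Request:
{"name": "jog_arm", "arguments": {"turn": [[0, 0, 0], [0, 0, 0], [0, 0, 0], [0, 0, 0], [0, 0, 0], [0, 0, 0], [0, 0, 0], [0, 0, 0], [0, 0, 0]], "delta_pos": [[0.001, -0.002, 0], [0, 0, 0], [0, 0, 0], [0, 0, 0.016], [0, 0, 0.013], [0, 0, 0.009], [0, 0, 0.003], [0, 0, 0], [0, 0, 0]], "gripper": [0.025, 0.025, 0.025, 0.025, 0.025, 0.025, 0.025, 0.025, 0.025]}}

```text
time: 24.4
tool_pos: [0.5271, -0.0375, 0.016]
tcp_rot: [2.082, 2.353, -0.0]
wrist_force: [0.7, 0.6, -1.1]
width: 0.389
grip_force: 48.3
```

```bash
python3 -c "
from look import *
where()"
```

```text
t 24.4 TCP jig [  0. -44.] z 16.0 yaw 6.99 tilt [ 0. -0. -1.] w 0.389 gf 48.337615728378296 F [ 0.7  0.6 -1.1]
```

Request:
{"name": "jog_arm", "arguments": {"turn": [[0, 0, 0], [0, 0, 0], [0, 0, 0], [0, 0, 0], [0, 0, 0], [0, 0, 0], [0, 0, 0], [0, 0, 0], [0, 0, 0], [0, 0, 0], [0, 0, 0], [0, 0, 0], [0, 0, 0], [0, 0, 0], [0, 0, 0], [0, 0, 0], [0, 0, 0], [0, 0, 0], [0, 0, 0], [0, 0, 0]], "delta_pos": [[0, 0, 0], [0, 0, 0], [0, 0, 0], [0, 0, -0.02], [0, 0, -0.04], [0, 0, -0.04], [-0.0115, 0, -0.03], [-0.0365, -0.0005, -0.003], [-0.0365, -0.0005, -0.003], [-0.0365, -0.0005, -0.003], [-0.0365, -0.0005, -0.003], [-0.0365, -0.0005, 0], [-0.0365, -0.001, 0], [-0.0365, -0.001, 0], [-0.0365, -0.001, 0], [-0.0365, -0.001, 0], [-0.012, 0, 0], [0, 0, 0], [0, 0, 0], [0, 0, 0]], "gripper": [0.053, 0.053, 0.053, 0.053, 0.053, 0.053, 0.053, 0.053, 0.053, 0.053, 0.053, 0.053, 0.053, 0.053, 0.053, 0.053, 0.053, 0.053, 0.053, 0.053]}}

```text
time: 26.07
tool_pos: [0.5632, -0.3864, 0.1577]
tcp_rot: [-2.081, -2.352, -0.001]
wrist_force: [-0.5, 0.5, 0.9]
width: 0.618
grip_force: 0.0
```

```bash
python3 -c "
from look import *
where();im,C=cam('wrist');save('w9',im)
circ(C,im,(-6.6,-396))
"
```

```text
t 26.07 TCP jig [  -7.9 -394.6] z 157.7 yaw 7.01 tilt [-0.001  0.001 -1.   ] w 0.618 gf 0.0 F [-0.5  0.5  0.9]
pred (-6.6, -396) found [  -6.4 -395. ] px [325. 186.] r 18.8 exp 20.4
```

Request:
{"name": "jog_arm", "arguments": {"turn": [[0, 0, 0], [0, 0, 0], [0, 0, 0], [0, 0, 0], [0, 0, 0], [0, 0, 0], [0, 0, 0], [0, 0, 0], [0, 0, 0], [0, 0, 0], [0, 0, 0], [0, 0, 0], [0, 0, 0], [0, 0, 0], [0, 0, 0], [0, 0, 0], [0, 0, 0], [0, 0, 0]], "delta_pos": [[0, 0.002, 0.03], [0, 0, 0.04], [0, 0, 0.04], [0, 0, 0.025], [0, 0, 0.011], [0, 0, 0], [0, 0, 0], [0, 0, 0], [0, 0, 0], [0, 0, 0], [0, 0, 0], [0, 0, 0], [0, 0, 0], [0, 0, -0.02], [0, 0, -0.04], [0, 0, -0.04], [0, 0, -0.01], [0, 0, 0]], "gripper": [0.053, 0.053, 0.053, 0.053, 0.053, 0.053, 0.025, 0.025, 0.025, 0.025, 0.025, 0.025, 0.025, 0.025, 0.025, 0.025, 0.025, 0.025]}}

```text
time: 27.62
tool_pos: [0.5685, -0.3899, 0.1282]
tcp_rot: [2.075, 2.345, 0.001]
wrist_force: [0.2, -0.6, -0.2]
width: 0.382
grip_force: 39.9
```

Request:
{"name": "jog_arm", "arguments": {"turn": [[0, 0, 0], [0, 0, 0], [0, 0, 0], [0, 0, 0], [0, 0, 0], [0, 0, 0], [0, 0, 0], [0, 0, 0], [0, 0, 0], [0, 0, 0], [0, 0, 0], [0, 0, 0], [0, 0, 0], [0, 0, 0], [0, 0, 0], [0, 0, 0], [0, 0, 0], [0, 0, 0], [0, 0, 0], [0, 0, 0]], "delta_pos": [[0.01, 0, 0], [0.0365, 0.001, 0], [0.0365, 0.001, 0], [0.0365, 0.001, 0], [0.0365, 0.001, 0], [0.0365, 0.001, 0], [0.0365, 0, 0], [0.0365, 0, 0], [0.0365, 0, 0], [0.0055, 0, 0], [0, 0, 0], [0, 0, 0.03], [0, 0, 0.03], [0, 0, 0.005], [0, 0, 0], [0, 0, 0], [0, 0, 0], [0, 0, 0], [0, 0, 0], [0, 0, 0]], "gripper": [0.025, 0.025, 0.025, 0.025, 0.025, 0.025, 0.025, 0.025, 0.025, 0.025, 0.025, 0.025, 0.025, 0.025, 0.025, 0.025, 0.025, 0.025, 0.025, 0.025]}}

```text
time: 29.28
tool_pos: [0.5339, -0.082, 0.0583]
tcp_rot: [2.081, 2.351, 0.002]
wrist_force: [0.9, 0.3, -0.9]
width: 0.385
grip_force: 40.0
```

```bash
python3 ribs.py -66 -60
```

```text
t 29.28 TCP jig [  1.2 -88.9] z 58.3 yaw 6.98 tilt [ 0.002 -0.    -1.   ] w 0.385 gf 39.978740215301514 F [ 0.9  0.3 -0.9]
rib at -66.0 [-26.25  31.5 ]
rib at -60.0 [-22.  23.]
```

Request:
{"name": "jog_arm", "arguments": {"turn": [[0, 0, 0], [0, 0, 0], [0, 0, 0], [0, 0, 0], [0, 0, 0], [0, 0, 0], [0, 0, 0], [0, 0, 0], [0, 0, 0]], "delta_pos": [[0.0005, 0, 0], [0, 0, 0], [0, 0, 0], [0, 0, 0.016], [0, 0, 0.013], [0, 0, 0.009], [0, 0, 0.003], [0, 0, 0], [0, 0, 0]], "gripper": [0.025, 0.025, 0.025, 0.025, 0.025, 0.025, 0.025, 0.025, 0.025]}}

```text
time: 30.08
tool_pos: [0.5328, -0.0812, 0.0161]
tcp_rot: [-2.082, -2.353, 0.0]
wrist_force: [-0.1, -0.6, 0.7]
width: 0.382
grip_force: 54.1
```

```bash
python3 -c "
from look import *
where()"
```

```text
t 30.08 TCP jig [  0.2 -88.1] z 16.1 yaw 6.99 tilt [-0. -0. -1.] w 0.382 gf 54.087971448898315 F [-0.1 -0.6  0.7]
```

Request:
{"name": "jog_arm", "arguments": {"turn": [[0, 0, 0], [0, 0, 0], [0, 0, 0], [0, 0, 0], [0, 0, 0], [0, 0, 0], [0, 0, 0], [0, 0, 0], [0, 0, 0], [0, 0, 0], [0, 0, 0], [0, 0, 0], [0, 0, 0], [0, 0, 0], [0, 0, 0], [0, 0, 0], [0, 0, 0]], "delta_pos": [[0, 0, 0], [0, 0, 0], [0, 0, 0], [0, 0, -0.02], [0, 0, -0.04], [0, 0, -0.04], [0.02, 0, -0.03], [0.025, 0, -0.03], [0.025, 0, -0.03], [0.025, 0, -0.03], [0.025, 0, -0.03], [0.01, 0, -0.02], [0, 0, 0], [0, 0, 0], [0, 0, 0], [0, 0, 0], [0, 0, 0]], "gripper": [0.053, 0.053, 0.053, 0.053, 0.053, 0.053, 0.053, 0.053, 0.053, 0.053, 0.053, 0.053, 0.053, 0.053, 0.053, 0.053, 0.053]}}

```text
time: 31.5
tool_pos: [0.5161, 0.0472, 0.2839]
tcp_rot: [-2.082, -2.35, 0.004]
wrist_force: [0.1, 0.4, -0.0]
width: 0.621
grip_force: 0.0
```

```bash
python3 -c "
from look import *
where();im,C=cam('wrist');save('w10',im)
for y in (88,44,0,-44,-88): circ(C,im,(0,y),.042,win=22)
hsv=cv2.cvtColor(im,cv2.COLOR_RGB2HSV);h,s,v=[hsv[...,i].astype(int) for i in range(3)]
for c,st in blobs(((h<8)|(h>172))&(s>140)&(v>70)): print('red',c,st,J(ray(C,*c,.08)))
"
```

```text
t 31.5 TCP jig [-0.3 41.4] z 283.9 yaw 6.93 tilt [-0.003 -0.    -1.   ] w 0.621 gf 0.0 F [ 0.1  0.4 -0. ]
pred (0, 88) found [ 2.6 87.3] px [326. 126.] r 15.7 exp 15.0
pred (0, 44) found [-2.9 44.6] px [321. 161.] r 13.6 exp 14.6
pred (0, 0) found [-1.2 -1.4] px [323. 197.] r 12.9 exp 14.2
pred (0, -44) found [ -0.5 -45.1] px [324. 229.] r 12.6 exp 13.8
pred (0, -44) found [ -1.6 -74.3] px [323. 250.] r 13.3 exp 13.8
pred (0, -88) found [ -0.8 -85.9] px [324. 258.] r 12.2 exp 13.4
red [426.43089431  68.00813008] [417  60  20  17 246] [107.6 147.1]
red [185.36407767 359.46116505] [173 351  22  17 206] [-185.2 -214. ]
red [184.79389313 385.09923664] [175 379  20  17 131] [-190.7 -255.6]
```

View pics/w10.png

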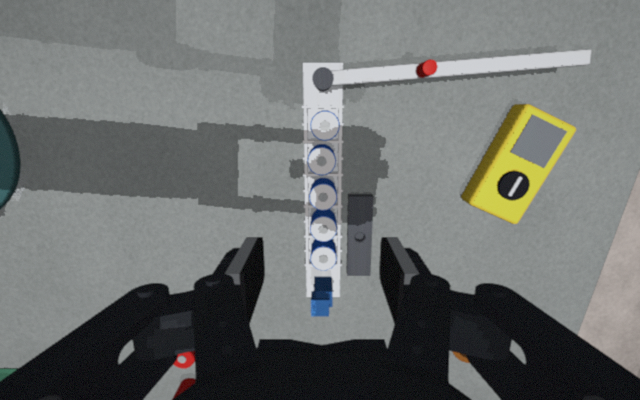

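All five cells are seated, with x within 3 mm of the row line; the knob is at (427,68), so the bar is at about 1.63 rad. I'll grip the knob lightly.

Request:
{"name": "jog_arm", "arguments": {"turn": [[0, 0, 0], [0, 0, 0], [0, 0, 0], [0, 0, 0], [0, 0, 0], [0, 0, 0], [0, 0, 0], [0, 0, 0], [0, 0, 0], [0, 0, 0], [0, 0, 0], [0, 0, 0]], "delta_pos": [[0.021, 0.022, 0.02], [0.021, 0.022, 0.02], [0.021, 0.022, 0.02], [0.021, 0.022, 0.02], [0.021, 0.0215, 0.02], [0, 0, 0], [0, 0, 0.03], [0, 0, 0], [0, 0, 0], [0, 0, 0], [0, 0, 0], [0, 0, 0]], "gripper": [0.045, 0.045, 0.045, 0.045, 0.045, 0.045, 0.045, 0.045, 0.045, 0.045, 0.045, 0.045]}}

```text
time: 32.55
tool_pos: [0.614, 0.1652, 0.1582]
tcp_rot: [2.081, 2.351, 0.004]
wrist_force: [0.3, -0.6, 0.4]
width: 0.53
grip_force: 0.0
```

```bash
python3 -c "
from look import *
where();im,C=cam('wrist');save('w11',im)
circ(C,im,(108,147),.087,.008)
hsv=cv2.cvtColor(im,cv2.COLOR_RGB2HSV);h,s,v=[hsv[...,i].astype(int) for i in range(3)]
for c,st in blobs(((h<8)|(h>172))&(s>140)&(v>70)): print('red',c,st,J(ray(C,*c,.08)),J(ray(C,c[0],st[1]+st[3],.087)))
"
```

```text
t 32.55 TCP jig [111.6 146.2] z 158.2 yaw 6.95 tilt [ 0.003  0.001 -1.   ] w 0.53 gf 0.0 F [ 0.3 -0.6  0.4]
pred (108, 147) found [109.2 148.9] px [320. 198.] r 10.6 exp 10.9
red [542.54770318   8.01766784] [509   0  61  23 849] [256.7 275.1] [253.9 264.6]
red [319.29928741 195.17577197] [310 182  20  27 421] [108.8 148.8] [108.7 140.1]
```

Request:
{"name": "jog_arm", "arguments": {"turn": [[0, 0, 0], [0, 0, 0], [0, 0, 0], [0, 0, 0], [0, 0, 0], [0, 0, 0], [0, 0, 0], [0, 0, 0], [0, 0, 0], [0, 0, 0], [0, 0, 0], [0, 0, 0], [0, 0, 0]], "delta_pos": [[0.002, -0.001, 0.02], [0, 0, 0.03], [0, 0, 0.03], [0, 0, 0.013], [0, 0, 0], [0, 0, 0], [0, 0, 0], [0, 0, 0], [0, 0, 0], [0, 0, 0], [0, 0, 0], [0, 0, 0], [0, 0, 0]], "gripper": [0.045, 0.045, 0.045, 0.045, 0.045, 0.005, 0.005, 0.005, 0.005, 0.005, 0.005, 0.005, 0.005], "grip_force": 20}}

```text
time: 33.68
tool_pos: [0.6124, 0.1675, 0.0653]
tcp_rot: [2.081, 2.352, 0.002]
wrist_force: [-4.7, -0.6, 6.8]
width: 0.15
grip_force: 20.0
```

```bash
python3 -c "
from look import *
where()
r=110;a0=1.645;N=12
P=[np.array([r*np.sin(a),140-r*np.cos(a)]) for a in np.linspace(a0,-0.01,N+1)]
for i in range(N): d=P[i+1]-P[i];print([round(d[1]/1000,4),round(d[0]/1000,4)],end=' ')
"
```

```text
t 33.68 TCP jig [110.3 148.8] z 65.3 yaw 6.99 tilt [ 0.002  0.    -1.   ] w 0.15 gf 19.95233505964279 F [-4.7 -0.6  6.8]
[np.float64(-0.0152), np.float64(0.0001)] [np.float64(-0.015), np.float64(-0.002)] [np.float64(-0.0146), np.float64(-0.0041)] [np.float64(-0.0139), np.float64(-0.006)] [np.float64(-0.013), np.float64(-0.0079)] [np.float64(-0.0117), np.float64(-0.0096)] [np.float64(-0.0103), np.float64(-0.0111)] [np.float64(-0.0087), np.float64(-0.0124)] [np.float64(-0.0069), np.float64(-0.0135)] [np.float64(-0.005), np.float64(-0.0143)] [np.float64(-0.003), np.float64(-0.0149)] [np.float64(-0.0009), np.float64(-0.0151)]
```

Request:
{"name": "jog_arm", "arguments": {"turn": [[0, 0, 0], [0, 0, 0], [0, 0, 0], [0, 0, 0], [0, 0, 0], [0, 0, 0], [0, 0, 0], [0, 0, 0], [0, 0, 0], [0, 0, 0], [0, 0, 0], [0, 0, 0]], "delta_pos": [[-0.008, 0, 0], [-0.0072, 0.0001, 0], [-0.015, -0.002, 0], [-0.0146, -0.0041, 0], [-0.0139, -0.006, 0], [-0.013, -0.0079, 0], [-0.0117, -0.0096, 0], [-0.0103, -0.0111, 0], [-0.0087, -0.0124, 0], [-0.0069, -0.0135, 0], [0, 0, 0], [0, 0, 0]], "gripper": [0.005, 0.005, 0.005, 0.005, 0.005, 0.005, 0.005, 0.005, 0.005, 0.005, 0.005, 0.005]}}

```text
time: 34.68
tool_pos: [0.5613, 0.0484, 0.0667]
tcp_rot: [2.079, 2.347, 0.005]
wrist_force: [-0.4, -0.8, 15.8]
width: 0.056
grip_force: 7.3
```

```bash
python3 -c "
from look import *
where()"
```

```text
t 34.68 TCP jig [44.7 37. ] z 66.7 yaw 6.92 tilt [ 0.007 -0.001 -1.   ] w 0.056 gf 7.29986032078159 F [-0.4 -0.8 15.8]
```

Request:
{"name": "jog_arm", "arguments": {"turn": [[0, 0, 0], [0, 0, 0], [0, 0, 0], [0, 0, 0], [0, 0, 0], [0, 0, 0]], "delta_pos": [[0, 0, -0.02], [0, 0, -0.03], [0, 0, -0.03], [0, 0, 0], [0, 0, 0], [0, 0, 0]], "gripper": [0.005, 0.005, 0.005, 0.005, 0.005, 0.005]}}

```text
time: 35.18
tool_pos: [0.5578, 0.0498, 0.1421]
tcp_rot: [-2.082, -2.352, 0.002]
wrist_force: [0.0, 0.4, -1.0]
width: 0.06
grip_force: 0.0
```

```bash
python3 -c "
from look import *
where();im,C=cam('wrist');save('w12',im)
hsv=cv2.cvtColor(im,cv2.COLOR_RGB2HSV);h,s,v=[hsv[...,i].astype(int) for i in range(3)]
for c,st in blobs(((h<8)|(h>172))&(s>140)&(v>70)): print('red',c,st,J(ray(C,*c,.08)))
im,C=cam('scene');hsv=cv2.cvtColor(im,cv2.COLOR_RGB2HSV);h,s,v=[hsv[...,i].astype(int) for i in range(3)]
for c,st in blobs(((h<8)|(h>172))&(s>140)&(v>70)): print('red',c,st,J(ray(C,*c,.072)))
"
```

```text
t 35.18 TCP jig [41.4 38.8] z 142.1 yaw 6.96 tilt [-0.001 -0.001 -1.   ] w 0.06 gf 0.0 F [ 0.   0.4 -1. ]
red [333.55144033 198.63786008] [324 185  21  28 486] [48.5 43. ]
red [229.57142857 174.97802198] [225 168  11  17  91] [-148. -252.]
red [199.32673267 178.78217822] [194 171  12  17 101] [-156.4 -333.6]
red [254.67647059 184.10294118] [249 180  12  12  68] [ -88.1 -192. ]
red [255.         194.05263158] [251 190  10   7  19] [ -47.9 -198.1]
red [353.23529412 199.29411765] [351 194   6  12  51] [48.8 41.2]
red [218.07407407 200.7037037 ] [215 199   7   5  27] [ -51.1 -293.5]
red [488.69105691 253.23848238] [482 235  15  37 369] [306.  266.9]
red [123.06446701 353.29035533] [  87  301   69   81 1970] [ 303.9 -497.6]
```

View pics/w12.png

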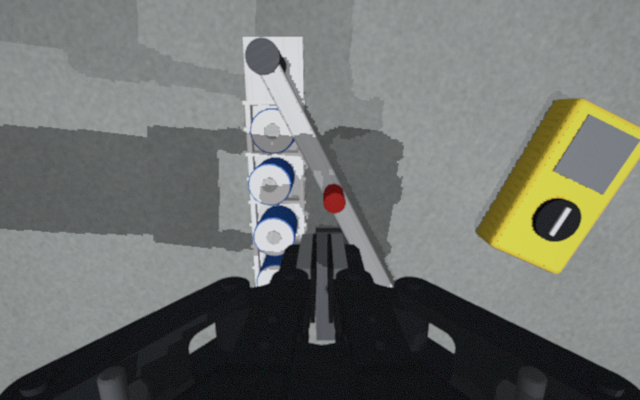

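View: the knob slipped out of the grip with the bar at about 0.46 rad; the knob is now at (334,199). I'll push it from its +x side with the shut fingers.

Request:
{"name": "jog_arm", "arguments": {"turn": [[0, 0, 0], [0, 0, 0], [0, 0, 0], [0, 0, 0], [0, 0, 0], [0, 0, 0], [0, 0, 0], [0, 0, 0], [0, 0, 0], [0, 0, 0], [0, 0, 0], [0, 0, 0], [0, 0, 0], [0, 0, 0], [0, 0, 0]], "delta_pos": [[-0.001, 0.039, 0], [0, 0, 0], [0, 0, 0.03], [0, 0, 0.03], [0, 0, 0.018], [0, 0, 0], [0, 0, 0], [-0.001, -0.008, 0], [-0.002, -0.008, 0], [-0.001, -0.008, 0], [-0.002, -0.008, 0], [-0.001, -0.008, 0], [-0.001, -0.006, 0], [0, 0, 0], [0, 0, 0]], "gripper": [0, 0, 0, 0, 0, 0, 0, 0, 0, 0, 0, 0, 0, 0, 0]}}

```text
time: 36.53
tool_pos: [0.5533, 0.0404, 0.0665]
tcp_rot: [2.081, 2.351, 0.001]
wrist_force: [0.1, -0.3, 7.3]
width: -0.003
grip_force: 3.3
```

```bash
cat > red.py <<'E'
from look import *
where()
for n in('wrist','scene'):
  im,C=cam(n);save('wk_'+n,im);hsv=cv2.cvtColor(im,cv2.COLOR_RGB2HSV);h,s,v=[hsv[...,i].astype(int) for i in range(3)]
  for c,st in blobs(((h<8)|(h>172))&(s>140)&(v>70)):
    p=J(ray(C,*c,.075))
    if -20<p[0]<120 and 10<p[1]<160: print(n,'knob',c,p,'phi',np.arctan2(p[0],140-p[1]).round(3))
E
python3 red.py
```

```text
t 36.53 TCP jig [35.8 30. ] z 66.5 yaw 6.98 tilt [ 0.002 -0.001 -1.   ] w -0.003 gf 3.3264000434428453 F [ 0.1 -0.3  7.3]
wrist knob [340.79759519 224.03507014] [44.  40.6] phi 0.417
scene knob [351.78571429 198.57142857] [48.1 37.2] phi 0.438
```

Request:
{"name": "jog_arm", "arguments": {"turn": [[0, 0, 0], [0, 0, 0], [0, 0, 0], [0, 0, 0], [0, 0, 0], [0, 0, 0], [0, 0, 0], [0, 0, 0], [0, 0, 0], [0, 0, 0], [0, 0, 0], [0, 0, 0]], "delta_pos": [[0, 0, -0.02], [0, 0, -0.03], [0, 0, -0.03], [-0.022, 0.035, 0], [-0.023, 0.04, 0], [0, 0, 0], [0, 0, 0.03], [0, 0, 0.03], [0, 0, 0.02], [0, 0, 0], [0, 0, 0], [0, 0, 0]], "gripper": [0, 0, 0, 0, 0, 0, 0, 0, 0, 0, 0, 0]}}

```text
time: 37.63
tool_pos: [0.6294, 0.0072, 0.066]
tcp_rot: [2.081, 2.352, 0.001]
wrist_force: [0.5, -0.1, 1.2]
width: -0.001
grip_force: 0.0
```

```bash
python3 red.py
```

```text
t 37.63 TCP jig [107.1 -12.5] z 66.0 yaw 6.99 tilt [ 0.001  0.    -1.   ] w -0.001 gf 0.0 F [ 0.5 -0.1  1.2]
wrist knob [186.29366106 140.35705045] [43.5 39.7] phi 0.409
```

Request:
{"name": "jog_arm", "arguments": {"turn": [[0, 0, 0], [0, 0, 0], [0, 0, 0], [0, 0, 0], [0, 0, 0], [0, 0, 0], [0, 0, 0], [0, 0, 0], [0, 0, 0], [0, 0, 0], [0, 0, 0], [0, 0, 0], [0, 0, 0]], "delta_pos": [[0, 0, 0.015], [0, 0, 0], [0, 0, 0], [0, -0.008, 0], [0, -0.008, 0], [0, -0.008, 0], [0, -0.008, 0], [0, -0.008, 0], [0, -0.008, 0], [0, -0.008, 0], [0, -0.008, 0], [0, 0, 0], [0, 0, 0]], "gripper": [0, 0, 0, 0, 0, 0, 0, 0, 0, 0, 0, 0, 0]}}

```text
time: 38.82
tool_pos: [0.565, -0.0007, 0.05]
tcp_rot: [2.082, 2.352, 0.0]
wrist_force: [0.8, 0.5, 0.3]
width: 0.001
grip_force: 0.0
```

```bash
python3 red.py
```

```text
t 38.82 TCP jig [ 42.2 -12.2] z 50.0 yaw 6.98 tilt [ 0.  0. -1.] w 0.001 gf 0.0 F [0.8 0.5 0.3]
wrist knob [328.62766798 145.81976285] [44.1 38.8] phi 0.411
scene knob [351.8372093 198.3255814] [47.3 37.7] phi 0.433
```

Run:
```python
import cv2,numpy as np
a=cv2.imread('pics/wk_wrist.png')[40:340,180:480];b=cv2.imread('pics/wk_scene.png')[150:270,260:460]
a=cv2.resize(a,(400,400));b=cv2.resize(b,(400,240),interpolation=cv2.INTER_CUBIC);b=cv2.copyMakeBorder(b,0,160,0,0,cv2.BORDER_CONSTANT)
cv2.imwrite('pics/mix.png',np.hstack([a,b]))
```

```text
(no output)
```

View pics/mix.png

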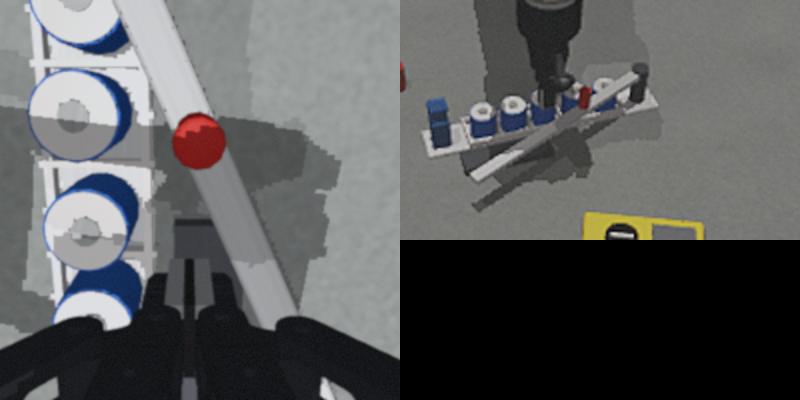

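View: the fingers passed over the bar without touching it. The real fingertips must therefore be higher than the TCP reading suggests. Checking this by projection.

Run:
```python
from look import *
im,C=cam('wrist');p=np.array(read_state()['tool_pos'])
for dz in (0,.01,.02): print(dz,[proj(C,p+np.append(Y*.001*a,dz)).round(0) for a in (-11,0,11)])
g=cv2.cvtColor(im,cv2.COLOR_RGB2GRAY)
for u in (312,318,326,332): print(u,g[215:270:3,u])
```

```text
0 [array([324., 257.]), array([324., 237.]), array([324., 218.])]
0.01 [array([325., 265.]), array([324., 245.]), array([324., 224.])]
0.02 [array([325., 275.]), array([325., 254.]), array([325., 232.])]
312 [ 63  62  63  63  62  62  66  81  84  80  80  81  82  82  83  82  82  79
 104]
318 [62 60 63 65 64 61 63 51 54 50 48 42 46 40 35 37 27 29 43]
326 [61 62 60 61 62 61 65 78 76 76 76 73 75 68 67 64 53 55 68]
332 [ 62  65  63  61  63  62  68  82  84  83  81  82  80  82  80  82  84  82
 101]
```

The tips sit about 20 mm above the reported TCP, which explains every slip. I'll repeat the bar push 20 mm lower.

Request:
{"name": "jog_arm", "arguments": {"turn": [[0, 0, 0], [0, 0, 0], [0, 0, 0], [0, 0, 0], [0, 0, 0], [0, 0, 0], [0, 0, 0], [0, 0, 0], [0, 0, 0], [0, 0, 0], [0, 0, 0], [0, 0, 0], [0, 0, 0], [0, 0, 0], [0, 0, 0], [0, 0, 0], [0, 0, 0], [0, 0, 0]], "delta_pos": [[0, 0, -0.03], [0, 0.035, 0], [0, 0.035, 0], [0, 0, 0], [0, 0, 0.03], [0, 0, 0.02], [0, 0, 0], [0, 0, 0], [0, -0.007, 0], [0, -0.007, 0], [0, -0.007, 0], [0, -0.007, 0], [0, -0.007, 0], [0, -0.007, 0], [0, -0.007, 0], [0, -0.007, 0], [0, 0, 0], [0, 0, 0]], "gripper": [0, 0, 0, 0, 0, 0, 0, 0, 0, 0, 0, 0, 0, 0, 0, 0, 0, 0]}}

```text
time: 40.47
tool_pos: [0.5785, 0.001, 0.0302]
tcp_rot: [-2.082, -2.352, 0.001]
wrist_force: [-1.0, 1.3, 2.3]
width: -0.004
grip_force: 1.4
```

```bash
python3 red.py
```

```text
t 40.47 TCP jig [ 55.9 -12.1] z 30.2 yaw 6.97 tilt [-0.001  0.    -1.   ] w -0.004 gf 1.3746610411908478 F [-1.   1.3  2.3]
wrist knob [239.64334705 168.81710105] [25.1 32.9] phi 0.23
scene knob [347.28571429 193.28571429] [25.4 33.2] phi 0.233
```

Request:
{"name": "jog_arm", "arguments": {"turn": [[0, 0, 0], [0, 0, 0], [0, 0, 0], [0, 0, 0], [0, 0, 0], [0, 0, 0], [0, 0, 0], [0, 0, 0], [0, 0, 0], [0, 0, 0], [0, 0, 0]], "delta_pos": [[0, -0.006, 0], [0, -0.006, 0], [0, -0.006, 0], [0, -0.006, 0], [0, -0.006, 0], [0, -0.003, 0], [0, -0.002, 0], [0, -0.001, 0], [0, 0, 0], [0, 0, 0], [0, 0, 0]], "gripper": [0, 0, 0, 0, 0, 0, 0, 0, 0, 0, 0]}}

```text
time: 41.48
tool_pos: [0.5435, -0.0034, 0.0302]
tcp_rot: [-2.082, -2.353, 0.001]
wrist_force: [-0.5, -2.8, 4.5]
width: -0.001
grip_force: 2.7
```

```bash
python3 red.py
```

```text
t 41.48 TCP jig [ 20.6 -12.2] z 30.2 yaw 7.0 tilt [-0. -0. -1.] w -0.001 gf 2.691238281601852 F [-0.5 -2.8  4.5]
wrist knob [274.92002038 177.47682119] [ 2.5 29.6] phi 0.023
scene knob [343.62068966 188.65517241] [ 5.2 30.3] phi 0.047
```

Push a few mm more until it meets the firm stop.

Request:
{"name": "jog_arm", "arguments": {"turn": [[0, 0, 0], [0, 0, 0], [0, 0, 0], [0, 0, 0], [0, 0, 0], [0, 0, 0]], "delta_pos": [[0, -0.002, 0], [0, -0.002, 0], [0, -0.002, 0], [0, -0.001, 0], [0, 0, 0], [0, 0, 0]], "gripper": [0, 0, 0, 0, 0, 0]}}

```text
time: 42.08
tool_pos: [0.5374, -0.004, 0.0302]
tcp_rot: [2.081, 2.352, 0.002]
wrist_force: [3.7, 0.0, 2.2]
width: -0.001
grip_force: 3.0
```

```bash
python3 red.py
```

```text
t 42.08 TCP jig [ 14.4 -12. ] z 30.2 yaw 6.98 tilt [ 0.002  0.    -1.   ] w -0.001 gf 2.972163254780753 F [3.7 0.  2.2]
wrist knob [281.012023   178.16204914] [-1.6 29.5] phi -0.014
scene knob [342.84615385 188.23076923] [ 3.  28.9] phi 0.027
```

Request:
{"name": "jog_arm", "arguments": {"turn": [[0, 0, 0], [0, 0, 0], [0, 0, 0], [0, 0, 0], [0, 0, 0]], "delta_pos": [[0, -0.001, 0], [0, -0.001, 0], [0, 0, 0], [0, 0, 0], [0, 0, 0]], "gripper": [0, 0, 0, 0, 0]}}

```text
time: 42.6
tool_pos: [0.5373, -0.0041, 0.0303]
tcp_rot: [2.08, 2.35, 0.006]
wrist_force: [10.3, 0.3, -3.5]
width: 0.003
grip_force: 5.6
```

```bash
python3 red.py
```

```text
t 42.6 TCP jig [ 14.3 -12.1] z 30.3 yaw 6.97 tilt [ 0.005  0.001 -1.   ] w 0.003 gf 5.610058489255607 F [10.3  0.3 -3.5]
wrist knob [281.64992151 178.12087912] [-1.6 29.5] phi -0.014
scene knob [342.8        188.16666667] [ 2.7 28.9] phi 0.024
```

The bar is at its stop: force rises with no motion. Backing off and going over the pin.

Request:
{"name": "jog_arm", "arguments": {"turn": [[0, 0, 0], [0, 0, 0], [0, 0, 0], [0, 0, 0], [0, 0, 0], [0, 0, 0], [0, 0, 0], [0, 0, 0], [0, 0, 0], [0, 0, 0], [0, 0, 0], [0, 0, 0], [0, 0, 0], [0, 0, 0], [0, 0, 0], [0, 0, 0], [0, 0, 0], [0, 0, 0]], "delta_pos": [[0, 0.01, 0], [0, 0.02, 0], [0, 0, -0.03], [0, 0, -0.04], [0, 0, -0.04], [-0.02, -0.005, -0.03], [-0.037, -0.011, 0], [-0.037, -0.011, 0], [-0.037, -0.011, 0], [-0.037, -0.011, 0], [-0.037, -0.011, 0], [-0.037, -0.011, 0], [-0.035, -0.011, 0], [0, 0, 0], [0, 0, 0], [0, 0, 0], [0, 0, 0], [0, 0, 0]], "gripper": [0, 0, 0, 0, 0, 0.04, 0.04, 0.04, 0.04, 0.04, 0.04, 0.04, 0.04, 0.04, 0.04, 0.04, 0.04, 0.04]}}

```text
time: 44.2
tool_pos: [0.5166, -0.2839, 0.1694]
tcp_rot: [-2.079, -2.353, -0.0]
wrist_force: [0.7, 0.1, 0.2]
width: 0.471
grip_force: 0.0
```

```bash
python3 -c "
from look import *
where();im,C=cam('wrist');save('w13',im)
circ(C,im,(-42,-289),.081,.012)
hsv=cv2.cvtColor(im,cv2.COLOR_RGB2HSV);h,s,v=[hsv[...,i].astype(int) for i in range(3)]
for c,st in blobs(((h<8)|(h>172))&(s>140)&(v>60)): print('red',c,st,J(ray(C,*c,.081)))
for c,st in blobs((h>20)&(h<32)&(s>140)&(v>70),100): print('yel',c,st,J(ray(C,*c,.03)))
"; python3 red.py
```

```text
t 44.2 TCP jig [ -41.3 -287.1] z 169.4 yaw 7.09 tilt [-0.001  0.001 -1.   ] w 0.471 gf 0.0 F [0.7 0.1 0.2]
pred (-42, -289) found [ -41.2 -291.2] px [324. 200.] r 14.2 exp 15.2
red [216.43510507  67.67058096] [ 191   44   52   46 1618] [-117.5 -192.6]
red [141.63750749 139.14379868] [ 113  121   57   40 1669] [-178.3 -242.9]
red [323.16377171 200.34491315] [312 190  23  22 403] [ -41.5 -291.4]
red [143.33266129 227.44018817] [ 116  207   54   44 1488] [-187.2 -313.6]
red [601.3659397 337.8867864] [ 538  313  102   57 3118] [ 205.8 -419.4]
yel [323.33160622 178.9119171 ] [ 297  156   54   56 2123] [ -41.1 -284.8]
t 44.25 TCP jig [ -41.1 -287.3] z 169.6 yaw 7.1 tilt [-0.001  0.001 -1.   ] w 0.471 gf 0.0 F [0.2 0.2 0.3]
scene knob [344.97916667 191.89583333] [18.5 29.3] phi 0.166
```

The scene view suggests the bar followed the fingers back out, so I'll check it from above before going on.

Request:
{"name": "jog_arm", "arguments": {"turn": [[0, 0, 0], [0, 0, 0], [0, 0, 0], [0, 0, 0], [0, 0, 0], [0, 0, 0], [0, 0, 0], [0, 0, 0], [0, 0, 0], [0, 0, 0], [0, 0, 0], [0, 0, 0]], "delta_pos": [[0.02, 0.01, 0], [0.037, 0.012, 0], [0.037, 0.012, 0], [0.037, 0.012, 0], [0.037, 0.012, 0], [0.037, 0.012, 0], [0.037, 0.012, 0], [0.037, 0.01, 0], [0.013, 0, 0], [0, 0, 0], [0, 0, 0], [0, 0, 0]], "gripper": [0, 0, 0, 0, 0, 0, 0, 0, 0, 0, 0, 0]}}

```text
time: 45.35
tool_pos: [0.5723, 0.0146, 0.17]
tcp_rot: [2.081, 2.353, -0.001]
wrist_force: [-0.8, -0.1, 0.5]
width: -0.002
grip_force: 0.0
```

```bash
python3 red.py
python3 - <<'E'
from look import *
im=cv2.cvtColor(cv2.imread('pics/wk_wrist.png'),cv2.COLOR_BGR2RGB);C=cam('wrist')[1]
g=cv2.cvtColor(im,cv2.COLOR_RGB2GRAY).astype(np.float32)
for y in (110,70,55,10,0,-10):
    xs=np.arange(-30,60,3);P=[proj(C,np.append(O+X*a/1000+Y*y/1000,.057)) for a in xs]
    print(y,[(int(a),int(g[int(p[1]),int(p[0])])) for a,p in zip(xs,P) if 0<=p[1]<400])
E
```

```text
t 45.35 TCP jig [51.4  2.1] z 170.0 yaw 7.01 tilt [-0.    -0.001 -1.   ] w -0.002 gf 0.0 F [-0.8 -0.1  0.5]
wrist knob [277.60483871 157.36021505] [15.7 31. ] phi 0.143
scene knob [344.94117647 192.19607843] [19.6 28.8] phi 0.174
110 [(-30, 149), (-27, 150), (-24, 148), (-21, 145), (-18, 143), (-15, 148), (-12, 213), (-9, 215), (-6, 214), (-3, 187), (0, 208), (3, 206), (6, 208), (9, 207), (12, 156), (15, 130), (18, 131), (21, 214), (24, 214), (27, 214), (30, 128), (33, 130), (36, 133), (39, 130), (42, 130), (45, 133), (48, 134), (51, 130), (54, 133), (57, 132)]
70 [(-30, 152), (-27, 149), (-24, 152), (-21, 149), (-18, 151), (-15, 179), (-12, 217), (-9, 161), (-6, 216), (-3, 202), (0, 162), (3, 167), (6, 205), (9, 207), (12, 209), (15, 205), (18, 151), (21, 131), (24, 131), (27, 208), (30, 139), (33, 136), (36, 136), (39, 139), (42, 135), (45, 137), (48, 135), (51, 135), (54, 135), (57, 134)]
55 [(-30, 99), (-27, 93), (-24, 96), (-21, 98), (-18, 100), (-15, 122), (-12, 161), (-9, 206), (-6, 217), (-3, 216), (0, 217), (3, 217), (6, 195), (9, 204), (12, 207), (15, 210), (18, 205), (21, 
[... 421 characters left out ...]
00), (48, 99), (51, 97), (54, 97), (57, 100)]
0 [(-30, 148), (-27, 147), (-24, 147), (-21, 150), (-18, 150), (-15, 170), (-12, 218), (-9, 217), (-6, 218), (-3, 189), (0, 183), (3, 186), (6, 120), (9, 161), (12, 158), (15, 151), (18, 156), (21, 157), (24, 157), (27, 155), (30, 82), (33, 80), (36, 78), (39, 62), (42, 59), (45, 63), (48, 61), (51, 61), (54, 64), (57, 59)]
-10 [(-30, 148), (-27, 149), (-24, 149), (-21, 149), (-18, 150), (-15, 209), (-12, 202), (-9, 191), (-6, 218), (-3, 217), (0, 217), (3, 213), (6, 173), (9, 162), (12, 151), (15, 144), (18, 157), (21, 159), (24, 158), (27, 153), (30, 135), (33, 77), (36, 71), (39, 61), (42, 58), (45, 60), (48, 59), (51, 61), (54, 58), (57, 60)]
```

Rebound explains it: the overpressed soft stop sprang the bar back to 0.15 rad when I retreated quickly. I'll close it again with light pressure and ease off slowly.

Request:
{"name": "jog_arm", "arguments": {"turn": [[0, 0, 0], [0, 0, 0], [0, 0, 0], [0, 0, 0], [0, 0, 0], [0, 0, 0], [0, 0, 0], [0, 0, 0], [0, 0, 0], [0, 0, 0], [0, 0, 0], [0, 0, 0], [0, 0, 0], [0, 0, 0], [0, 0, 0], [0, 0, 0], [0, 0, 0], [0, 0, 0]], "delta_pos": [[-0.014, 0.006, 0.02], [0, 0, 0.04], [0, 0, 0.04], [0, 0, 0.03], [0, 0, 0.01], [0, 0, 0], [0, 0, 0], [0, -0.005, 0], [0, -0.005, 0], [0, -0.005, 0], [0, -0.005, 0], [0, -0.005, 0], [0, -0.004, 0], [0, -0.003, 0], [0, -0.002, 0], [0, 0, 0], [0, 0, 0], [0, 0, 0]], "gripper": [0, 0, 0, 0, 0, 0, 0, 0, 0, 0, 0, 0, 0, 0, 0, 0, 0, 0]}}

```text
time: 47.0
tool_pos: [0.5465, -0.002, 0.0302]
tcp_rot: [-2.082, -2.353, 0.0]
wrist_force: [-0.2, -0.5, 3.2]
width: -0.001
grip_force: 2.0
```

```bash
python3 red.py
```

```text
t 47.0 TCP jig [ 23.7 -11.1] z 30.2 yaw 6.99 tilt [-0.  0. -1.] w -0.001 gf 1.9685004520033544 F [-0.2 -0.5  3.2]
wrist knob [272.64962025 180.0921519 ] [ 4.7 29.7] phi 0.043
scene knob [344.08695652 188.82608696] [ 6.2 31.3] phi 0.057
```

Request:
{"name": "jog_arm", "arguments": {"turn": [[0, 0, 0], [0, 0, 0], [0, 0, 0], [0, 0, 0], [0, 0, 0], [0, 0, 0], [0, 0, 0], [0, 0, 0], [0, 0, 0]], "delta_pos": [[0, -0.001, 0], [0, -0.001, 0], [0, -0.001, 0], [0, -0.001, 0], [0, -0.001, 0], [0, -0.001, 0], [0, 0, 0], [0, 0, 0], [0, 0, 0]], "gripper": [0, 0, 0, 0, 0, 0, 0, 0, 0]}}

```text
time: 47.85
tool_pos: [0.5405, -0.0029, 0.0301]
tcp_rot: [2.082, 2.353, -0.0]
wrist_force: [0.6, -2.7, 5.1]
width: 0.003
grip_force: 2.6
```

```bash
python3 red.py
```

```text
t 47.85 TCP jig [ 17.6 -11.3] z 30.1 yaw 7.0 tilt [-0. -0. -1.] w 0.003 gf 2.6185919833369553 F [ 0.6 -2.7  5.1]
wrist knob [277.57312049 179.98609681] [ 0.4 29.6] phi 0.004
scene knob [343.11111111 188.03703704] [ 2.5 29.9] phi 0.023
```

Request:
{"name": "jog_arm", "arguments": {"turn": [[0, 0, 0], [0, 0, 0], [0, 0, 0], [0, 0, 0], [0, 0, 0], [0, 0, 0], [0, 0, 0], [0, 0, 0], [0, 0, 0], [0, 0, 0], [0, 0, 0], [0, 0, 0], [0, 0, 0], [0, 0, 0]], "delta_pos": [[0, -0.001, 0], [0, -0.0005, 0], [0, 0, 0], [0, 0, 0], [0, 0, 0], [0, 0, -0.003], [0, 0, -0.005], [0, 0, -0.01], [0, 0, -0.02], [0, 0, -0.03], [0, 0, -0.03], [0, 0, -0.04], [0, 0, 0], [0, 0, 0]], "gripper": [0, 0, 0, 0, 0, 0, 0, 0, 0, 0, 0, 0, 0, 0]}}

```text
time: 49.12
tool_pos: [0.5412, -0.0027, 0.172]
tcp_rot: [2.078, 2.349, 0.007]
wrist_force: [-0.1, 0.4, -1.4]
width: -0.0
grip_force: 0.0
```

```bash
python3 red.py
```

```text
t 49.12 TCP jig [ 18.4 -11.2] z 172.0 yaw 7.0 tilt [ 0.007  0.    -1.   ] w -0.0 gf 0.0 F [-0.1  0.4 -1.4]
wrist knob [296.97222222 141.5308642 ] [-1.3 29.8] phi -0.012
scene knob [342.3255814  188.48837209] [ 3.5 27.3] phi 0.031
```

The bar stays closed (about 0 rad, mean of two views). Now the pin.

Request:
{"name": "jog_arm", "arguments": {"turn": [[0, 0, 0], [0, 0, 0], [0, 0, 0], [0, 0, 0], [0, 0, 0], [0, 0, 0], [0, 0, 0], [0, 0, 0], [0, 0, 0], [0, 0, 0], [0, 0, 0], [0, 0, 0], [0, 0, 0], [0, 0, 0]], "delta_pos": [[-0.02, -0.004, 0], [-0.037, -0.008, 0], [-0.037, -0.008, 0], [-0.037, -0.008, 0], [-0.037, -0.008, 0], [-0.037, -0.008, 0], [-0.037, -0.008, 0], [-0.025, -0.005, 0], [-0.012, -0.001, 0], [0, 0, 0], [0, 0, 0], [0, 0, 0], [0, 0, 0], [0, 0, 0]], "gripper": [0.05, 0.05, 0.05, 0.05, 0.05, 0.05, 0.05, 0.05, 0.05, 0.05, 0.05, 0.05, 0.05, 0.05]}}

```text
time: 50.38
tool_pos: [0.5155, -0.2853, 0.1678]
tcp_rot: [-2.079, -2.354, -0.0]
wrist_force: [0.0, -0.0, 0.1]
width: 0.585
grip_force: 0.0
```

```bash
python3 -c "
from look import *
where();im,C=cam('wrist');save('w14',im)
circ(C,im,(-41,-291),.081,.012)
hsv=cv2.cvtColor(im,cv2.COLOR_RGB2HSV);h,s,v=[hsv[...,i].astype(int) for i in range(3)]
for c,st in blobs(((h<8)|(h>172))&(s>140)&(v>60)):
  p=J(ray(C,*c,.081))
  if abs(p[0]+41)<30: print('red',c,st,p)
"; python3 red.py
```

```text
t 50.38 TCP jig [ -42.5 -288.3] z 167.8 yaw 7.1 tilt [-0.  0. -1.] w 0.585 gf 0.0 F [ 0.  -0.   0.1]
pred (-41, -291) found [ -41.3 -291.3] px [325. 199.] r 14.2 exp 15.3
red [324.60891089 199.34653465] [313 189  24  22 404] [ -41.5 -291.4]
t 50.43 TCP jig [ -42.5 -288.5] z 168.0 yaw 7.1 tilt [-0.  0. -1.] w 0.588 gf 0.0 F [ 0.3 -0.   0.1]
scene knob [342.44186047 188.06976744] [ 2.  28.1] phi 0.018
```

Request:
{"name": "jog_arm", "arguments": {"turn": [[0, 0, 0], [0, 0, 0], [0, 0, 0], [0, 0, 0], [0, 0, 0], [0, 0, 0], [0, 0, 0], [0, 0, 0], [0, 0, 0], [0, 0, 0], [0, 0, 0], [0, 0, 0], [0, 0, 0], [0, 0, 0]], "delta_pos": [[-0.0025, 0.0015, 0.03], [0, 0, 0.03], [0, 0, 0.03], [0, 0, 0.025], [0, 0, 0.02], [0, 0, 0], [0, 0, 0], [0, 0, 0], [0, 0, 0], [0, 0, 0], [0, 0, 0], [0, 0, 0], [0, 0, 0], [0, 0, 0]], "gripper": [0.05, 0.05, 0.05, 0.05, 0.05, 0.05, 0.012, 0.012, 0.012, 0.012, 0.012, 0.012, 0.012, 0.012], "grip_force": 60}}

```text
time: 51.7
tool_pos: [0.5185, -0.29, 0.0348]
tcp_rot: [2.08, 2.35, 0.001]
wrist_force: [-1.1, -0.8, 6.1]
width: 0.257
grip_force: 59.2
```

```bash
python3 -c "
from look import *
where()"
```

```text
t 51.7 TCP jig [ -40.2 -293.4] z 34.8 yaw 6.99 tilt [ 0.003 -0.002 -1.   ] w 0.257 gf 59.18241262435913 F [-1.1 -0.8  6.1]
```

Request:
{"name": "jog_arm", "arguments": {"turn": [[0, 0, 0], [0, 0, 0], [0, 0, 0], [0, 0, 0], [0, 0, 0], [0, 0, 0], [0, 0, 0], [0, 0, 0], [0, 0, 0], [0, 0, 0], [0, 0, 0], [0, 0, 0], [0, 0, 0], [0, 0, 0], [0, 0, 0], [0, 0, 0], [0, 0, 0], [0, 0, 0]], "delta_pos": [[0, 0, -0.01], [0, 0, -0.03], [0, 0, -0.03], [0, 0, -0.03], [0, 0, 0], [0.017, 0.007, 0], [0.032, 0.013, 0], [0.032, 0.013, 0], [0.032, 0.013, 0], [0.032, 0.013, 0], [0.032, 0.013, 0], [0.032, 0.013, 0], [0.0145, 0.0075, 0], [0, 0, 0], [0, 0, 0], [0, 0, 0], [0, 0, 0], [0, 0, 0]], "gripper": [0.012, 0.012, 0.012, 0.012, 0.012, 0.012, 0.012, 0.012, 0.012, 0.012, 0.012, 0.012, 0.012, 0.012, 0.012, 0.012, 0.012, 0.012]}}

```text
time: 53.2
tool_pos: [0.5814, -0.0573, 0.1329]
tcp_rot: [-2.084, -2.351, 0.001]
wrist_force: [-0.6, -0.7, -0.2]
width: 0.259
grip_force: 60.0
```

```bash
python3 -c "
from look import *
where();im,C=cam('wrist');save('w15',im);s=read_state();z=s['tool_pos'][2]+.0462
hsv=cv2.cvtColor(im,cv2.COLOR_RGB2HSV);h,s,v=[hsv[...,i].astype(int) for i in range(3)]
for c,st in blobs(((h<8)|(h>172))&(s>140)&(v>60)):
  p=J(ray(C,*c,z));print('red',c,st,p)
"; python3 red.py|tail -1
```

```text
t 53.2 TCP jig [ 51.4 -70.4] z 132.9 yaw 6.9 tilt [-0. -0. -1.] w 0.259 gf 59.995431303977966 F [-0.6 -0.7 -0.2]
red [237.49932524  51.36977058] [221  36  34  31 741] [23.1 14. ]
red [321.55257586 277.90613973] [ 300  258   44   41 1417] [ 50.1 -68.6]
red [126.33008982 302.29041916] [  98  282   58   48 1336] [-28.4 -78.8]
red [ 58.8826087  349.36956522] [ 31 336  54  35 460] [ -60.2 -101. ]
scene knob [342.31111111 188.11111111] [ 2.1 27.7] phi 0.019
```

Run:
```python
from look import *
c=vision.calibration('wrist');f=200/np.tan(np.radians(c['vfov'])/2)
T=np.eye(4);t=np.radians(6.99);T[:3,:3]=[[-np.sin(t),np.cos(t),0],[np.cos(t),np.sin(t),0],[0,0,-1]];T[:3,3]=[.5145,.0501,.1536]
M=T@np.array(c['mount']);C=(M[:3,:3],M[:3,3],f,c['cx'],c['cy'])
print('hole w6',J(ray(C,373.75,285.8,.012)))
# w10 & w6 rim centre by dark/hole blob in w10
im=cv2.imread('pics/w10.png',0);print(im[230:245,350:370])
```

```text
hole w6 [ 50.3 -66.6]
[[91 89 91 90 91 90 87 92 90 92 93 90 92 90 89 91 90 93 92 91]
 [90 91 91 90 89 91 93 87 86 87 89 90 91 92 91 93 91 94 91 91]
 [90 91 92 91 91 91 87 84 86 84 84 79 84 88 90 91 89 91 88 91]
 [90 91 90 89 90 86 83 81 87 89 88 86 83 84 83 89 91 92 91 91]
 [90 93 92 90 88 82 84 88 89 90 89 91 88 74 73 83 91 92 89 90]
 [93 92 92 89 83 81 87 91 91 91 89 92 88 76 61 78 91 90 89 89]
 [89 87 92 88 81 81 89 89 90 90 90 89 86 61 50 72 89 92 90 90]
 [90 90 90 88 75 70 85 89 89 89 90 85 79 54 52 67 86 90 88 89]
 [91 91 90 87 77 61 64 73 76 82 82 73 62 46 57 73 87 91 91 88]
 [91 92 93 90 80 58 46 47 45 61 58 53 45 51 68 82 89 89 91 90]
 [89 90 93 90 86 73 56 46 42 39 44 43 53 70 81 89 90 91 87 88]
 [89 90 89 89 89 83 70 69 60 53 57 61 71 83 88 91 91 89 87 89]
 [90 92 92 90 89 89 87 83 79 74 75 82 83 85 90 92 87 89 89 88]
 [89 89 93 88 89 85 87 90 87 85 90 91 92 91 88 88 92 90 89 89]
 [88 88 89 91 89 89 88 90 88 91 91 93 92 91 91 91 89 89 86 88]]
```

Request:
{"name": "jog_arm", "arguments": {"turn": [[0, 0, 0], [0, 0, 0], [0, 0, 0], [0, 0, 0], [0, 0, 0], [0, 0, 0], [0, 0, 0], [0, 0, 0]], "delta_pos": [[0, 0, 0.03], [0, 0, 0.03], [0, 0, 0.02], [0, 0, 0.005], [0, 0, 0], [0, 0, 0], [0, 0, 0], [0, 0, 0]], "gripper": [0.012, 0.012, 0.012, 0.012, 0.012, 0.012, 0.012, 0.012]}}

```text
time: 54.02
tool_pos: [0.5836, -0.0564, 0.0501]
tcp_rot: [2.08, 2.35, 0.003]
wrist_force: [0.7, -0.0, -0.4]
width: 0.261
grip_force: 60.0
```

```bash
python3 -c "
from look import *
where()"
```

```text
t 54.02 TCP jig [ 53.7 -69.7] z 50.1 yaw 6.99 tilt [ 0.004 -0.001 -1.   ] w 0.261 gf 59.99869644641876 F [ 0.7 -0.  -0.4]
```

Request:
{"name": "jog_arm", "arguments": {"turn": [[0, 0, 0], [0, 0, 0], [0, 0, 0], [0, 0, 0], [0, 0, 0], [0, 0, 0], [0, 0, 0], [0, 0, 0], [0, 0, 0], [0, 0, 0]], "delta_pos": [[0, 0, 0], [0, 0, 0], [0, 0, 0.003], [0, 0, 0.003], [0, 0, 0.002], [0, 0, 0.002], [0, 0, 0.002], [0, 0, 0], [0, 0, 0], [0, 0, 0]], "gripper": [0.012, 0.012, 0.012, 0.012, 0.012, 0.012, 0.012, 0.012, 0.012, 0.012]}}

```text
time: 54.85
tool_pos: [0.5818, -0.0561, 0.0359]
tcp_rot: [-2.082, -2.353, 0.0]
wrist_force: [0.7, -0.2, -1.4]
width: 0.264
grip_force: 60.0
```

```bash
python3 -c "
from look import *
where()"
```

```text
t 54.85 TCP jig [ 51.9 -69.2] z 35.9 yaw 6.99 tilt [-0. -0. -1.] w 0.264 gf 59.99844968318939 F [ 0.7 -0.2 -1.4]
```

Request:
{"name": "jog_arm", "arguments": {"turn": [[0, 0, 0], [0, 0, 0], [0, 0, 0], [0, 0, 0], [0, 0, 0], [0, 0, 0], [0, 0, 0], [0, 0, 0]], "delta_pos": [[0, 0, 0.001], [0, 0, 0.001], [0, 0, 0.001], [0, 0, 0.001], [0, 0, 0.001], [0, 0, 0.001], [0, 0, 0], [0, 0, 0]], "gripper": [0.012, 0.012, 0.012, 0.012, 0.012, 0.012, 0.012, 0.012]}}

```text
time: 55.52
tool_pos: [0.5822, -0.0562, 0.0317]
tcp_rot: [2.081, 2.353, 0.0]
wrist_force: [-3.4, -0.1, 9.8]
width: 0.259
grip_force: 61.5
```

```bash
python3 -c "
from look import *
where()"
```

```text
t 55.52 TCP jig [ 52.3 -69.4] z 31.7 yaw 7.0 tilt [ 0. -0. -1.] w 0.259 gf 61.45976185798645 F [-3.4 -0.1  9.8]
```

Contact at 31.7 mm matches the predicted hole floor (31.8 mm), against 40.8 mm for the plate top. The pin is in, so release and rise.

Request:
{"name": "jog_arm", "arguments": {"turn": [[0, 0, 0], [0, 0, 0], [0, 0, 0], [0, 0, 0], [0, 0, 0], [0, 0, 0], [0, 0, 0], [0, 0, 0], [0, 0, 0], [0, 0, 0], [0, 0, 0], [0, 0, 0], [0, 0, 0], [0, 0, 0], [0, 0, 0]], "delta_pos": [[0, 0, 0], [0, 0, 0], [0, 0, 0], [0, 0, 0], [0, 0, -0.01], [0, 0, -0.02], [0, 0, -0.03], [0.01, 0, -0.03], [0.01, 0, -0.04], [0.02, 0, -0.04], [0.02, 0, -0.03], [0, 0, 0], [0, 0, 0], [0, 0, 0], [0, 0, 0]], "gripper": [0.036, 0.036, 0.036, 0.036, 0.036, 0.036, 0.036, 0.036, 0.036, 0.036, 0.036, 0.036, 0.036, 0.036, 0.036]}}

```text
time: 56.77
tool_pos: [0.5734, 0.0018, 0.2254]
tcp_rot: [-2.081, -2.351, 0.004]
wrist_force: [0.2, 0.2, 0.0]
width: 0.42
grip_force: 0.0
```

```bash
python3 red.py
python3 - <<'E'
from look import *
for n in('wrist','scene'):
  im,C=cam(n);hsv=cv2.cvtColor(im,cv2.COLOR_RGB2HSV);h,s,v=[hsv[...,i].astype(int) for i in range(3)]
  for c,st in blobs(((h<8)|(h>172))&(s>140)&(v>60)):
    p=J(ray(C,*c,.078)); q=J(ray(C,*c,.087))
    if -60<p[0]<120 and abs(p[1])<160: print(n,'red',c.round(1),st[2:],'z78',p,'z87',q)
  if n=='wrist':
    for y in (88,44,0,-44,-88): circ(C,im,(0,y),.042,win=22)
E
```

```text
t 56.77 TCP jig [ 50.8 -10.8] z 225.4 yaw 6.98 tilt [-0.003 -0.    -1.   ] w 0.42 gf 0.0 F [0.2 0.2 0. ]
wrist knob [267.73140496 136.37190083] [-1.3 30.1] phi -0.012
scene knob [342.31818182 188.54545455] [ 3.8 27.2] phi 0.034
wrist red [267.8 136.4] [ 19  16 240] z78 [-0.7 30.2] z87 [ 0.7 30.9]
wrist red [324.1 235. ] [ 19  17 251] z78 [ 51.  -67.9] z87 [ 51.  -64.3]
pred (0, 88) found [ 1.8 86.7] px [274.  76.] r 17.6 exp 18.2
pred (0, 44) found [-2.1 44.6] px [272. 119.] r 16.5 exp 17.6
pred (0, 0) found [-1.3 -0.7] px [274. 163.] r 16.6 exp 17.0
pred (0, -44) found [ -0.3 -45.1] px [277. 204.] r 14.8 exp 16.5
pred (0, -88) found [ -1.  -86.9] px [278. 239.] r 14.5 exp 16.0
scene red [342.2 188.5] [ 5 10 43] z78 [ 6.7 25.8] z87 [16.2 22. ]
scene red [312.9 207.3] [ 7  5 24] z78 [ 52.  -68.5] z87 [ 61. -71.]
```

Both views put the pin top at z = 78 mm, jig (51–52, -68), so it is fully down. The five cells are seated and the bar is closed.

```bash
python3 -c "
from workcell import ticket
print(ticket.finish_job())"
```

```text
the job is handed in; nothing more can be done
None
```

I handed the job in at about 57 s with all five cells in their pockets, the bar closed in the catch and the lock pin fully down in the blind hole; final camera checks agreed, but no verdict came back.

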